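# Sort the ratchet clamps into the shut and open trays

### The arm

A 6-joint arm with a two-finger parallel gripper is mounted at the origin on the work surface. World frame = base frame: x ahead of the robot, y to its left, z up, the work surface at z = 0. Lengths are in m, angles in degrees, forces in N, time in s.
With the tool pointing down it reaches from about 0.4 to 0.825 m from the base axis. Payload 7 kg.
Tool frame: the origin (TCP) lies midway between the tips of the shut fingers; the grasp point (between the pads) lies 19 mm behind it; x points along the fingers, z is the direction in which the jaws open and shut, and the axes are right-handed (so a half turn about x gives the same grasp; the last joint's range is limited). The gripper opens to 88 mm and grips with 3 to 60 N. Pads are 19 mm wide; open, the fingers measure 130 mm over their backs; the gripper's body (78 mm by 193 mm) begins 47 mm behind the grasp point.
Start: joints at [-58.149, 20.546, 0.682, 0, -70.136, -16.507], TCP at [0.179, -0.651, 0.227] pointing down, gripper open.
Joint ranges: [-176.03, 176.03], [-82.01, 121.73], [-58.28, 71.71], [-173.87, 95.51], [-174.79, -0.11], [-173.66, 173.66]. Speed limits (degrees/s): [136.94, 136.94, 172.46, 180, 180, 180].

### API

Orientations are given as [roll, pitch, yaw] about the fixed x, y, z axes, in that order (R = Rz(yaw) Ry(pitch) Rx(roll)).
In Python, from plant import ctrl gives the robot as it stands.
- The arm moves only by the tool servo_tool, never from a script. Its argument "motion" is a list of rows, each an object with "offset": the shift along the tool's x, y, z in m, a list of three; "roll": the turn about the tool's x in degrees; "claw": the opening, from -1 (shut) to 1 (fully open), so that 0 is half open. In form: [{"offset": [x, y, z], "roll": roll, "claw": claw}, ...]. A call has 1 to 12 rows; each row shifts and turns the commanded pose from where the row before left it, along the tool's axes as they then stand; what a row does not reach is not made up. A row lasts 1/8 s, in which the tool goes at most 62.5 mm and 10.7 degrees, less where a joint would pass 70% of its speed; a pose out of reach is approached as far as the arm can. A call is refused whole if a number of a shift passes 0.0625 or a number of a turn 10.7, either way. A call with a gripper value outside its range is refused whole. The fingers move at their own pace and stop on an object; the grip force is fixed at half the most. Time passes only in rows, so rows that do not move let the fingers close. It gives the time, the measured TCP pose, the force and the opening at its end, in the units of the state.
- ctrl.get_obs(): the state, without advancing time (a new reading comes with each control period).
- ctrl.snapshot(name): name is "side" or "top"; returns a dict with "frame" (400x640x3 uint8, blue, green, red), "z_map" (400x640 float32, m along the optical axis (not along the pixel's ray), 0 where there is no reading), "mtx" (3x3 intrinsics, pixels), "k1" (the pictures are not rectified: a ray, as slopes to the right and down, at radius r is drawn at 1 + k1 r^2 times it, then the intrinsics apply), "extrinsics" (4x4, takes a point from camera to world coordinates). Camera axes: x right, y up, looking along -z (the intrinsics and any distortion apply to the point x, -y, -z); pixel columns grow to the right and rows downward; lengths in m; the calibration is good to about 2 mm. A picture is of the moment at which its call begins.
- ctrl.close_job(): hands the job in, once; it reports no verdict.
The state is a dict: "clock": time; "joint_pos": joint angles; "qvel": joint speeds; "tau": joint torques, N m; "tool_pos": TCP position; "orientation": TCP orientation; "force": force on the tool from outside, world axes, zero at the start; "moment": the same for the moment, N m; "opening": finger opening in m.
Only numpy, scipy, OpenCV 4.12 (cv2) and the standard library are available. Lean on these libraries where they do the work, as an engineer would, in place of code of your own. Each camera call takes 0.05 s, during which the arm holds its last target.

### The job

Three used locking forceps lie among the things on the lab bench. By nudging them gently along the bench with the fingers, never gripping or lifting them, slide each one whose jaws are ratcheted shut fully into the three-sided tray on the robot's left, and each one standing open fully into the tray on its right. Leave the open ones open and do not disturb anything else on the bench.

Things in the scene. Friction and masses are not known exactly. Their poses are not given: they have to be found in the camera images.
- clamp_a_mid (a point): small steel locking forceps with finger rings, lying flat; one of three alike, 109 mm long, 9 mm thick, 42 g, jaws roughly away from the robot. Point on the hinge pin, 5 mm above the bench. z up; x along the FIXED half to the jaw tips 44 mm ahead. Shut: 51 mm wide over the rings, 14 mm at the pin, 9.5 mm over the jaws. Centre of mass 20 mm behind the pin
- clamp_a_jaw (a joint): jaw angle in rad: under 0.05 = ratcheted shut (locked); 0.45 to 0.75 = standing open. It turns the swinging half about +z, so the forceps' middle line lies half this angle from the fixed half's x axis towards +y. The hinge is stiff (0.06 N m) and stays put: light pushes do not move it
- clamp_a_tip (a point): its jaw tip on the fixed half, 44 mm ahead of the pin (the jaw lies just on the -y side)
- clamp_a_ring1 (a point): a point on the fixed half's ring, 58 mm behind and 13 mm to +y of the pin. The ring is 27 mm across outside, 7 mm thick (1.5 to 8.5 mm above the bench), centred 52.5 mm behind and 13 mm to +y of the pin
- clamp_a_ring2 (a point): the same point mirrored (-13 mm in y) on the swinging half's ring; it turns with that half
- clamp_b_mid (a point): small steel locking forceps with finger rings, lying flat; one of three alike, 109 mm long, 9 mm thick, 42 g, jaws roughly away from the robot. Point on the hinge pin, 5 mm above the bench. z up; x along the FIXED half to the jaw tips 44 mm ahead. Shut: 51 mm wide over the rings, 14 mm at the pin, 9.5 mm over the jaws. Centre of mass 20 mm behind the pin
- clamp_b_jaw (a joint): jaw angle in rad: under 0.05 = ratcheted shut (locked); 0.45 to 0.75 = standing open. It turns the swinging half about +z, so the forceps' middle line lies half this angle from the fixed half's x axis towards +y. The hinge is stiff (0.06 N m) and stays put: light pushes do not move it
- clamp_b_tip (a point): its jaw tip on the fixed half, 44 mm ahead of the pin (the jaw lies just on the -y side)
- clamp_b_ring1 (a point): a point on the fixed half's ring, 58 mm behind and 13 mm to +y of the pin. The ring is 27 mm across outside, 7 mm thick (1.5 to 8.5 mm above the bench), centred 52.5 mm behind and 13 mm to +y of the pin
- clamp_b_ring2 (a point): the same point mirrored (-13 mm in y) on the swinging half's ring; it turns with that half
- clamp_c_mid (a point): small steel locking forceps with finger rings, lying flat; one of three alike, 109 mm long, 9 mm thick, 42 g, jaws roughly away from the robot. Point on the hinge pin, 5 mm above the bench. z up; x along the FIXED half to the jaw tips 44 mm ahead. Shut: 51 mm wide over the rings, 14 mm at the pin, 9.5 mm over the jaws. Centre of mass 20 mm behind the pin
- clamp_c_jaw (a joint): jaw angle in rad: under 0.05 = ratcheted shut (locked); 0.45 to 0.75 = standing open. It turns the swinging half about +z, so the forceps' middle line lies half this angle from the fixed half's x axis towards +y. The hinge is stiff (0.06 N m) and stays put: light pushes do not move it
- clamp_c_tip (a point): its jaw tip on the fixed half, 44 mm ahead of the pin (the jaw lies just on the -y side)
- clamp_c_ring1 (a point): a point on the fixed half's ring, 58 mm behind and 13 mm to +y of the pin. The ring is 27 mm across outside, 7 mm thick (1.5 to 8.5 mm above the bench), centred 52.5 mm behind and 13 mm to +y of the pin
- clamp_c_ring2 (a point): the same point mirrored (-13 mm in y) on the swinging half's ring; it turns with that half
- tray_left: fixed three-sided steel tray on the robot's left (+y is left), white paper liner directly on the bench, no floor plate and no sill. Inside 290 mm along its x by 150 mm along its y; origin at the middle of the liner on the bench. Walls 3 mm thick, 25 mm high, at x = +-145 mm and along the back; the whole side at its -y (75 mm from the origin), towards the middle of the bench, is open
- tray_right: fixed three-sided steel tray on the robot's right (+y is left), white paper liner directly on the bench, no floor plate and no sill. Inside 290 mm along its x by 150 mm along its y; origin at the middle of the liner on the bench. Walls 3 mm thick, 25 mm high, at x = +-145 mm and along the back; the whole side at its +y (75 mm from the origin), towards the middle of the bench, is open
- jar: bystander: loose small black-capped jar, 40 mm across, 50 mm high; origin under its centre
- dishes: bystander: loose stack of three culture dishes, 84 mm across, 42 mm high; origin under its centre
- tip_rack: bystander: loose blue pipette-tip rack, 82 (x) x 58 (y) x 47 mm high; origin under its centre
- tweezers: bystander: loose plain steel tweezers without rings, 118 mm long along its x, 14 mm wide, 8 mm high; origin under its centre
- beaker: bystander: loose foil-capped beaker, 86 mm across, 102 mm high; origin under its centre
- bottle: bystander: loose bottle, 64 mm across, 170 mm high; origin under its centre
Mind the look-alikes: they are no part of the job. Leave any yellow look-alike of the part that bears clamp_b_mid alone.

How it is judged:
By the outcome, as a careful person would: the job done as asked, in the order asked, and still so for the second after the job is handed in, with the robot touching nothing.
It also fails if it takes over 69 s, if anything falls off the work surface, if the arm or the gripper's body presses on something with over 40 N, if the wrist force passes 120 N, or if a joint passes its speed limit or range.

## Working session

There is one attempt and no reset: what is moved stays moved. The work goes in short steps, Python scripts to look and compute and a tool call to move; the robot and the scene stay as the last step left them, time stands still between calls to the robot, and variables do not carry over. Pictures are saved under pics/ and viewed, and the job is handed in when it is done.

Besides the shell and the picture viewer there is one more tool, called as name(argument=value, ...) on one line, values as JSON. servo_tool: Moves the arm, as the interface text tells. Its arguments: {"type":"object","properties":{"motion":{"type":"array"}},"required":["motion"]}

```bash
ls; mkdir -p pics; cat > h.py <<'E'
import numpy as np, cv2
from plant import ctrl
def snap(n):
    s=ctrl.snapshot(n); return s
def ray(s,uv):
    K=np.array(s['mtx']);k=float(s['k1'])
    d=np.array([(uv[0]-K[0,2])/K[0,0],(uv[1]-K[1,2])/K[1,1]])
    rd=np.hypot(*d); r=rd
    for _ in range(30): r=rd/(1+k*r*r)
    p=d*(r/rd if rd>0 else 1)
    E=np.array(s['extrinsics']); v=E[:3,:3]@np.array([p[0],-p[1],-1]); return E[:3,3],v
def pt(s,uv,z):
    o,v=ray(s,uv); return o+v*(z-o[2])/v[2]
def proj(s,P):
    E=np.array(s['extrinsics']);K=np.array(s['mtx']);c=E[:3,:3].T@(np.array(P)-E[:3,3])
    p=np.array([c[0],-c[1]])/-c[2]; p=p*(1+float(s['k1'])*(p@p)); return K[0,0]*p[0]+K[0,2],K[1,1]*p[1]+K[1,2]
E
python3 - <<'E'
from h import *
print(ctrl.get_obs())
for n in('top','side'):
    s=snap(n); cv2.imwrite(f'pics/{n}0.png',s['frame']); print(s['mtx'],s['k1'],s['extrinsics'])
    np.savez(f'{n}0.npz',**s)
E
```

```text
pics
{'clock': 0.0, 'joint_pos': array([-5.81487308e+01,  2.05893908e+01,  6.35822957e-01, -2.12422785e-02,
       -7.01364809e+01, -1.65058988e+01]), 'qvel': array([-0.07826305, -0.00237544, -0.03728759, -0.02697287,  0.04646052,
        0.0394373 ]), 'tau': array([-2.29553414e-03, -5.82726073e+01,  2.93044996e+01,  6.99730843e+00,
        6.79521851e-03, -1.35986215e-04]), 'tool_pos': array([ 0.17847503, -0.65047965,  0.22565781]), 'orientation': array([  4.00377218,  89.90776291, 109.34190907]), 'force': array([-1.13939123, -0.57688597, -0.56804575]), 'moment': array([-0.0022102 ,  0.003276  ,  0.00582802]), 'opening': 0.0878119302603086}
[[389.67315784   0.         316.70169367]
 [  0.         389.67315784 199.53289177]
 [  0.           0.           1.        ]] 0.004040379882278102 [[-0.00577706  0.99770854 -0.06741138  0.39972241]
 [-0.99998155 -0.00589051 -0.00148433 -0.01831951]
 [-0.00187802  0.06740156  0.99772416  1.0173558 ]
 [ 0.          0.          0.          1.        ]]
[[434.32001195   0.         324.84692278]
 [  0.         434.32001195 197.71164944]
 [  0.           0.           1.        ]] 0.031289897447325576 [[-0.99080789  0.0711814  -0.11503446  0.31018103]
 [-0.13518686 -0.55195387  0.82284351  1.13066729]
 [-0.00492256  0.83083099  0.55650304  0.79701102]
 [ 0.          0.          0.          1.        ]]
```

View pics/top0.png

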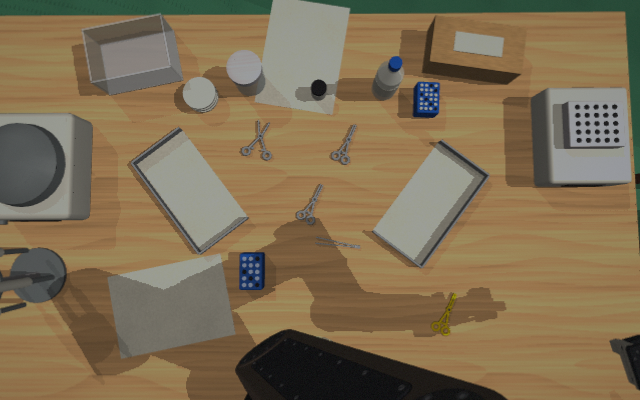

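View pics/side0.png

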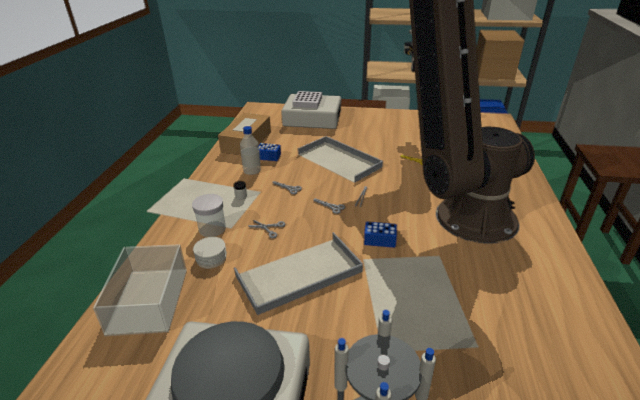

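```bash
python3 - <<'E'
from h import *
s=np.load('top0.npz'); f=s['frame']
c=[cv2.resize(f[y-35:y+35,x-35:x+35],(390,390),interpolation=cv2.INTER_CUBIC) for x,y in((257,141),(344,145),(310,205),(340,243))]
cv2.imwrite('pics/crop0.png',np.vstack([np.hstack(c[:2]),np.hstack(c[2:])])[:600+180][::1,::1][:780])
im=cv2.imread('pics/crop0.png'); cv2.imwrite('pics/crop0b.png',cv2.resize(im,(600,600)))
g=cv2.resize(f[120:275,120:500],None,fx=2.1,fy=2.1,interpolation=cv2.INTER_CUBIC); cv2.imwrite('pics/mid0.png',g)
E
```

```text
(no output)
```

View pics/crop0b.png

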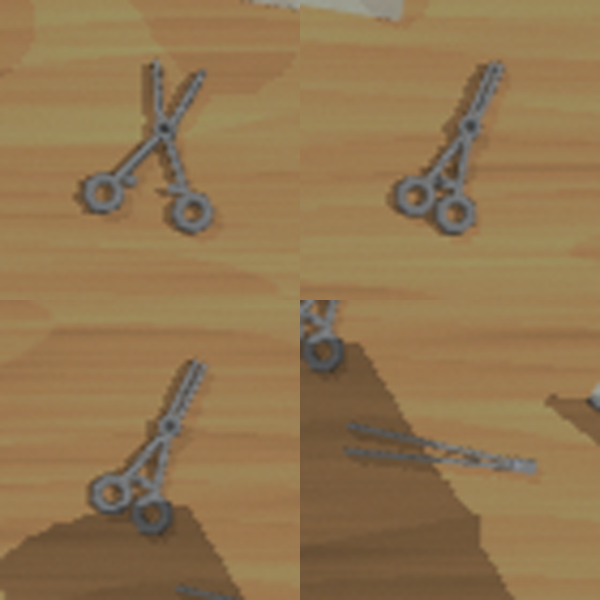

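View pics/mid0.png

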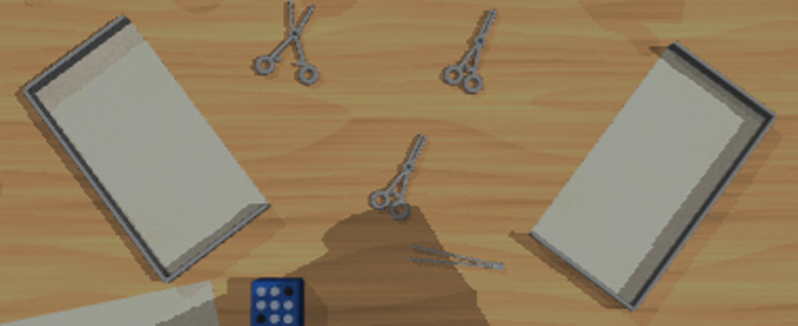

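```bash
python3 - <<'E'
from h import *
s=np.load('top0.npz'); f=s['frame']
hsv=cv2.cvtColor(f,cv2.COLOR_BGR2HSV)
m=(hsv[...,1]<70).astype(np.uint8)*255
def cp(i,p): # crop600 -> image
    x,y=[(257,141),(344,145),(310,205),(340,243)][i]
    return (x-35+(p[0]-300*(i%2))*70/300-.4, y-35+(p[1]-300*(i//2))*70/300-.4)
C={0:dict(j1=(155,65),j2=(202,73),pin=(164,128),rL=(103,193),rR=(192,212)),1:dict(j=(496,66),pin=(470,127),rL=(414,195),rR=(455,212)),2:dict(j=(197,364),pin=(170,426),rL=(110,493),rR=(152,515)),3:dict(a=(347,425),b=(345,452),c=(535,466))}
for i in C:
    for k,v in C[i].items(): print(i,k,pt(s,cp(i,v),.007)[:2].round(4))
mid=lambda p:(120+p[0]/2.1,120+p[1]/2.1)
print('trayL')
for p in((125,16),(23,91),(166,281),(269,206)): print(pt(s,mid(p),.025).round(3)[:2])
print('trayR')
for p in((674,43),(774,115),(632,309),(530,234)): print(pt(s,mid(p),.025).round(3)[:2])
for n,p,z in(('beaker',(245,60),.102),('dish',(200,92),.042),('jar',(318,87),.05),('bottle',(395,63),.17),('rackR',(428,95),.047),('rackL',(252,266),.047)): print(n,pt(s,p,z).round(3)[:2])
s2=np.load('side0.npz')
for P in ((.50,.14,.007),(.5,-.08,.007),(.36,0,.007)): print(proj(s2,P))
E
```

```text
0 j1 [0.6769 0.1373]
0 j2 [0.6717 0.1084]
0 pin [0.6376 0.1316]
0 rL [0.5976 0.1687]
0 rR [0.5855 0.1143]
1 j [ 0.664 -0.117]
1 pin [ 0.6262 -0.1006]
1 rL [ 0.5843 -0.0659]
1 rR [ 0.5737 -0.0909]
2 j [ 0.5071 -0.0271]
2 pin [ 0.4694 -0.0105]
2 rL [0.429 0.026]
2 rR [0.4156 0.0007]
3 a [ 0.3716 -0.0133]
3 b [ 0.3555 -0.012 ]
3 c [ 0.3465 -0.1262]
trayL
[0.655 0.337]
[0.563 0.46 ]
[0.331 0.281]
[0.42  0.158]
trayR
[ 0.617 -0.338]
[ 0.528 -0.457]
[ 0.294 -0.279]
[ 0.385 -0.158]
beaker [0.8   0.154]
dish [0.743 0.28 ]
jar [ 0.751 -0.022]
bottle [ 0.761 -0.193]
rackR [ 0.73  -0.301]
rackL [0.302 0.144]
(np.float64(307.7443611543877), np.float64(230.39616001302062))
(np.float64(318.7331011779513), np.float64(190.14989527329254))
(np.float64(358.75346041058066), np.float64(206.78775311734057))
```

Candidates: (257,141) has spread jaws and rings 56 mm apart, so it is open. (344,145) and (310,205) have parallel jaws and rings about 27 mm apart, so both are shut. The tweezers at (340,243) and the yellow look-alike at (446,315) stay untouched. The enlarged crops confirm all of this. I'll push the shut ones first, (310,205) then (344,145), and the open one last.

First I'll rotate the tool.

servo_tool(motion=[{"offset": [0,0,0],"roll": -9.25,"claw": 0.4},{"offset": [0,0,0],"roll": -9.25,"claw": 0.4},{"offset": [0,0,0],"roll": -9.25,"claw": 0.4},{"offset": [0,0,0],"roll": -9.25,"claw": 0.4},{"offset": [0,0,0],"roll": -9.25,"claw": 0.4},{"offset": [0,0,0],"roll": -9.25,"claw": 0.4},{"offset": [0,0,0],"roll": -9.25,"claw": 0.4}])

```text
clock: 0.98
tool_pos: [0.1785, -0.6506, 0.226]
orientation: [-61.4, 89.9, 109.0]
force: [0.6, -0.5, -0.3]
opening: 0.0612
```

```bash
cat >> h.py <<'E'
from scipy.spatial.transform import Rotation as Ro
def pose():
    o=ctrl.get_obs(); R=Ro.from_euler('xyz',o['orientation'],degrees=True).as_matrix()
    return np.array(o['tool_pos']),np.degrees(np.arctan2(R[1,2],R[0,2])),R,o
def togo(x,y,z):
    p,phi,R,o=pose(); d=R.T@(np.array([x,y,z])-p)
    print('t',round(o['clock'],2),'tcp',p.round(4),'phi',round(phi,2),'tilt',R[:,0].round(3),'togo tool',d.round(4),'F',np.round(o['force'],2),'open',round(o['opening'],4))
E
python3 -c "
from h import *
togo(.444,-.037,.15); print(pose()[3]['joint_pos'].round(1))"
```

```text
t 0.97 tcp [ 0.1785 -0.6506  0.226 ] phi 170.4 tilt [-0.     0.001 -1.   ] togo tool [ 0.0765 -0.6492 -0.1594] F [ 0.59 -0.49 -0.26] open 0.0612
[-58.1  20.6   0.7  -0.  -70.1  48.6]
```

servo_tool(motion=[{"offset": [0,-0.054,-0.0133],"roll": 0,"claw": 0.4},{"offset": [0,-0.054,-0.0133],"roll": 0,"claw": 0.4},{"offset": [0,-0.054,-0.0133],"roll": 0,"claw": 0.4},{"offset": [0,-0.054,-0.0133],"roll": 0,"claw": 0.4},{"offset": [0,-0.054,-0.0133],"roll": 0,"claw": 0.4},{"offset": [0,-0.054,-0.0133],"roll": 0,"claw": 0.4},{"offset": [0,-0.054,-0.0133],"roll": 0,"claw": 0.4},{"offset": [0,-0.054,-0.0133],"roll": 0,"claw": 0.4},{"offset": [0,-0.054,-0.0133],"roll": 0,"claw": 0.4},{"offset": [0,-0.054,-0.0133],"roll": 0,"claw": 0.4},{"offset": [0,-0.054,-0.0133],"roll": 0,"claw": 0.4},{"offset": [0,0,0],"roll": 0,"claw": 0.4}])

```text
clock: 2.48
tool_pos: [0.426, -0.0881, 0.2264]
orientation: [-89.1, 90.0, 81.3]
force: [0.8, -0.9, 0.7]
opening: 0.0617
```

```bash
python3 -c "
from h import *
togo(.444,-.037,.04); print(pose()[3]['joint_pos'].round(1))"
```

```text
t 2.48 tcp [ 0.426  -0.0881  0.2264] phi 170.37 tilt [ 0.  0. -1.] togo tool [ 0.1864 -0.0533 -0.0092] F [ 0.82 -0.89  0.75] open 0.0617
[ 14.5  -2.9 -27.8  -0.  -65.1 -24.1]
```

servo_tool(motion=[{"offset": [0.05,-0.026,-0.0045],"roll": 0,"claw": 0.4},{"offset": [0.05,-0.027,-0.0045],"roll": 0,"claw": 0.4},{"offset": [0.05,0,0],"roll": 0,"claw": 0.4},{"offset": [0.036,0,0],"roll": 0,"claw": 0.4},{"offset": [0,0,0],"roll": 0,"claw": 0.4}])

```text
clock: 3.1
tool_pos: [0.4405, -0.0415, 0.0385]
orientation: [28.2, 89.6, -161.7]
force: [0.5, -0.5, 0.4]
opening: 0.0611
```

```bash
python3 -c "
from h import *
togo(.444,-.037,.005)
for n in('top','side'):
    s=snap(n); x,y=map(int,proj(s,(.444,-.01,.01))); f=s['frame'][y-80:y+80,x-100:x+100]; cv2.imwrite(f'pics/{n}1.png',cv2.resize(f,(750,600),interpolation=cv2.INTER_CUBIC))"
```

```text
t 3.1 tcp [ 0.4405 -0.0415  0.0385] phi 170.05 tilt [-0.006 -0.002 -1.   ] togo tool [ 0.0335 -0.0052 -0.0029] F [ 0.48 -0.5   0.41] open 0.0611
```

View pics/top1.png

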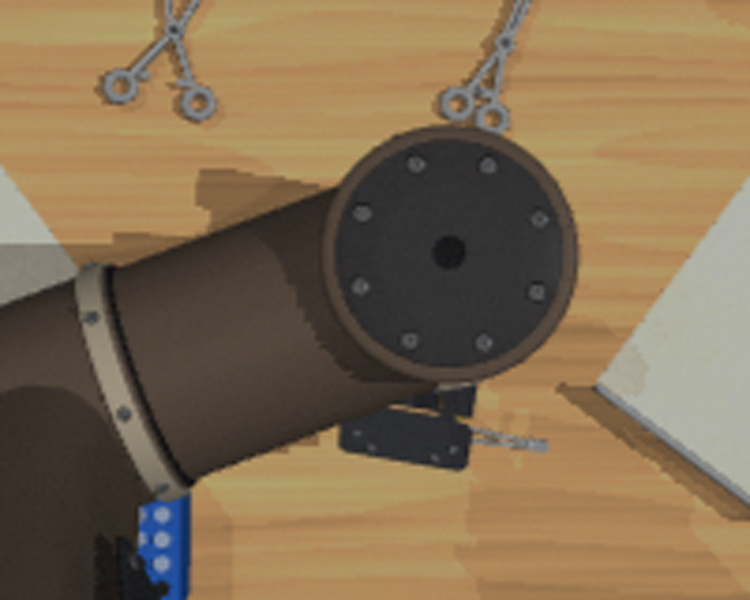

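View pics/side1.png

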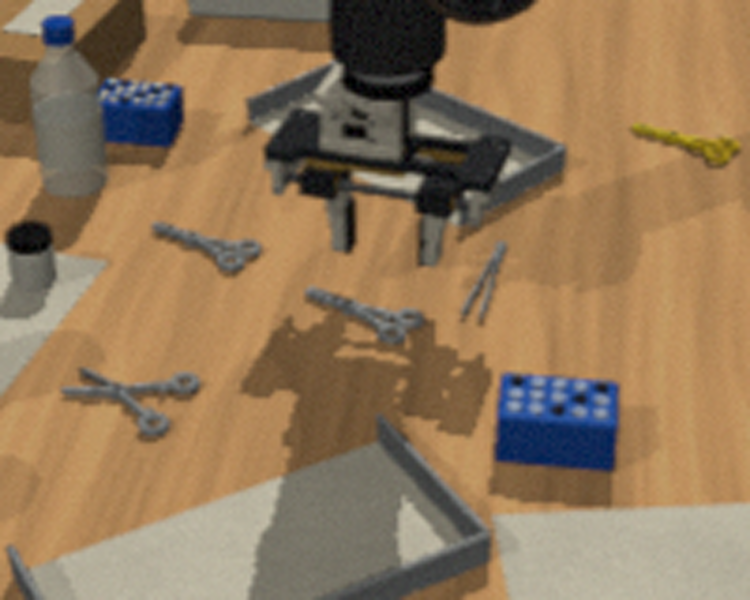

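servo_tool(motion=[{"offset": [0.02,-0.002,-0.002],"roll": 0,"claw": 0.4},{"offset": [0.013,0,0],"roll": 0,"claw": 0.4},{"offset": [0,0,0],"roll": 0,"claw": 0.4}])

```text
clock: 3.58
tool_pos: [0.4451, -0.0389, 0.0078]
orientation: [36.1, 90.0, -153.9]
force: [-0.6, 0.3, 0.5]
opening: 0.0614
```

```bash
python3 -c "
from h import *
togo(.444,-.037,.005)
s=snap('side'); x,y=map(int,proj(s,(.444,-.01,.01))); f=s['frame'][y-50:y+50,x-66:x+66]; cv2.imwrite(f'pics/side2.png',cv2.resize(f,(792,600),interpolation=cv2.INTER_CUBIC))"
```

```text
t 3.58 tcp [ 0.4451 -0.0389  0.0078] phi 170.09 tilt [-0. -0. -1.] togo tool [ 0.0028 -0.0016  0.0014] F [-0.58  0.25  0.45] open 0.0614
```

View pics/side2.png

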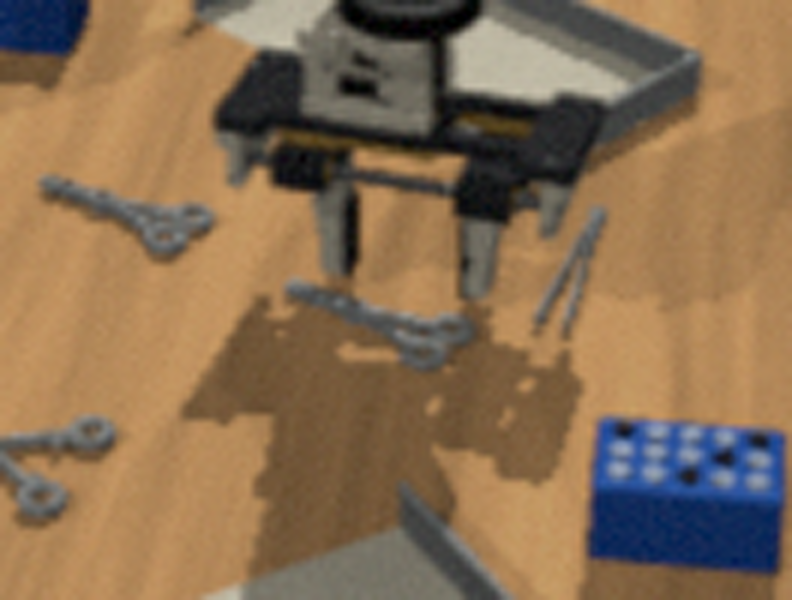

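servo_tool(motion=[{"offset": [0.003,-0.005,0],"roll": 0,"claw": 0.4},{"offset": [0,-0.005,0],"roll": 0,"claw": 0.4},{"offset": [0,-0.005,0],"roll": 0,"claw": 0.4},{"offset": [0,-0.005,0],"roll": 0,"claw": 0.4},{"offset": [0,-0.006,0],"roll": 0,"claw": 0.4},{"offset": [0,-0.008,-0.0005],"roll": 0,"claw": 0.4},{"offset": [0,-0.008,-0.0005],"roll": 0,"claw": 0.4},{"offset": [0,-0.008,-0.0005],"roll": 0,"claw": 0.4},{"offset": [0,-0.008,-0.0005],"roll": 0,"claw": 0.4}])

```text
clock: 4.75
tool_pos: [0.4573, 0.0187, 0.0045]
orientation: [52.5, 90.0, -137.4]
force: [0.2, -1.3, 0.4]
opening: 0.0614
```

```bash
cat > look.py <<'E'
import sys
from h import *
n,cx,cy,hw,out=sys.argv[1],float(sys.argv[2]),float(sys.argv[3]),int(sys.argv[4]),sys.argv[5]
togo(.5,.3,.005)
s=snap(n); x,y=map(int,proj(s,(cx,cy,.01))); hh=hw*3//4
x=min(max(x,hw),640-hw); y=min(max(y,hh),400-hh)
f=s['frame'][y-hh:y+hh,x-hw:x+hw]; print('origin',x-hw,y-hh,'scale',800/(2*hw))
np.savez('last.npz',**s)
cv2.imwrite(f'pics/{out}.png',cv2.resize(f,(800,600),interpolation=cv2.INTER_CUBIC))
E
python3 look.py side .47 .05 80 side3
```

```text
t 4.75 tcp [0.4573 0.0187 0.0045] phi 170.1 tilt [-0. -0. -1.] togo tool [-0.0005 -0.2844  0.0063] F [ 0.17 -1.26  0.41] open 0.0614
origin 242 152 scale 5.0
```

View pics/side3.png

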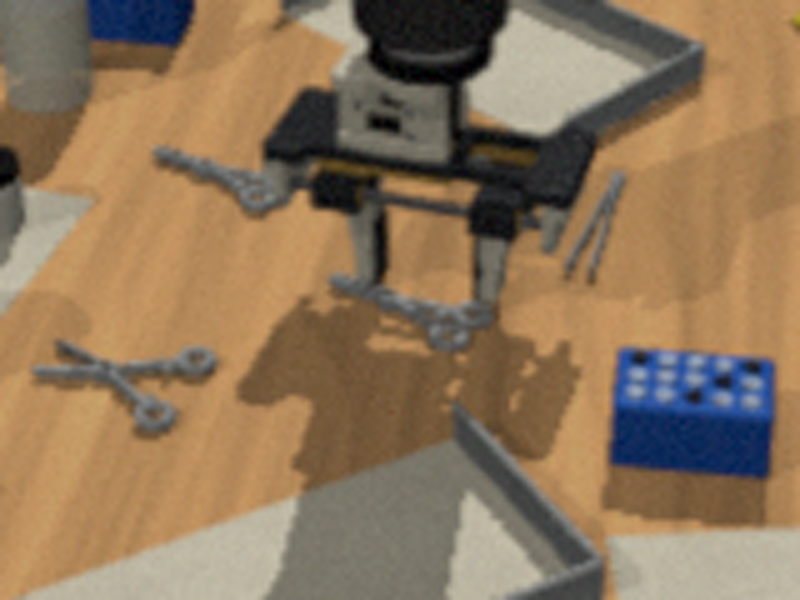

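servo_tool(motion=[{"offset": [0,-0.009,-0.0005],"roll": 1,"claw": 0.4},{"offset": [0,-0.01,-0.0005],"roll": 1,"claw": 0.4},{"offset": [0,-0.01,-0.0005],"roll": 1,"claw": 0.4},{"offset": [0,-0.01,-0.0005],"roll": 1,"claw": 0.4},{"offset": [0,-0.01,-0.0005],"roll": 1,"claw": 0.4},{"offset": [0,-0.01,-0.001],"roll": 0,"claw": 0.4},{"offset": [0,-0.01,-0.001],"roll": 0,"claw": 0.4},{"offset": [0,-0.01,-0.001],"roll": 0,"claw": 0.4},{"offset": [0,-0.01,-0.001],"roll": 0,"claw": 0.4},{"offset": [0,-0.01,-0.001],"roll": 0,"claw": 0.4},{"offset": [0,-0.01,-0.001],"roll": 0,"claw": 0.4}])

```text
clock: 6.18
tool_pos: [0.4912, 0.1226, 0.0045]
orientation: [35.5, 90.0, -159.4]
force: [-0.4, -0.3, 1.0]
opening: 0.0614
```

```bash
python3 look.py side .5 .16 80 side4
```

```text
t 6.17 tcp [0.4912 0.1226 0.0045] phi 165.09 tilt [-0. -0. -1.] togo tool [-0.0005 -0.1737  0.0371] F [-0.43 -0.28  1.  ] open 0.0614
origin 226 173 scale 5.0
```

View pics/side4.png

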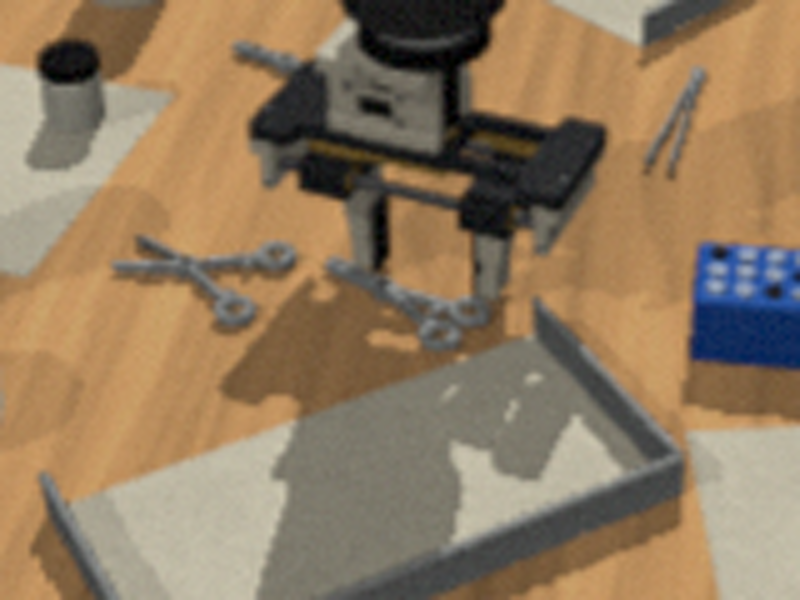

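servo_tool(motion=[{"offset": [0,-0.01,-0.0005],"roll": -0.5,"claw": 0.4},{"offset": [0,-0.01,-0.0005],"roll": -0.5,"claw": 0.4},{"offset": [0,-0.01,-0.0005],"roll": -0.5,"claw": 0.4},{"offset": [0,-0.01,-0.0005],"roll": -0.5,"claw": 0.4},{"offset": [0,-0.01,-0.0005],"roll": -1,"claw": 0.4},{"offset": [0,-0.01,-0.0005],"roll": -1,"claw": 0.4},{"offset": [0,-0.01,-0.0005],"roll": -1,"claw": 0.4},{"offset": [0,-0.01,-0.0005],"roll": -1,"claw": 0.4},{"offset": [0,-0.01,-0.0005],"roll": -1,"claw": 0.4},{"offset": [0,-0.01,-0.0005],"roll": -1,"claw": 0.4}])

```text
clock: 7.48
tool_pos: [0.5166, 0.2194, 0.0045]
orientation: [19.4, 90.0, -167.5]
force: [0.0, -0.2, 0.3]
opening: 0.0616
```

```bash
python3 look.py side .5 .25 80 side5
```

```text
t 7.47 tcp [0.5166 0.2194 0.0045] phi 173.16 tilt [-0. -0. -1.] togo tool [-0.0005 -0.0781  0.0261] F [ 0.04 -0.23  0.27] open 0.0616
origin 220 194 scale 5.0
```

View pics/side5.png

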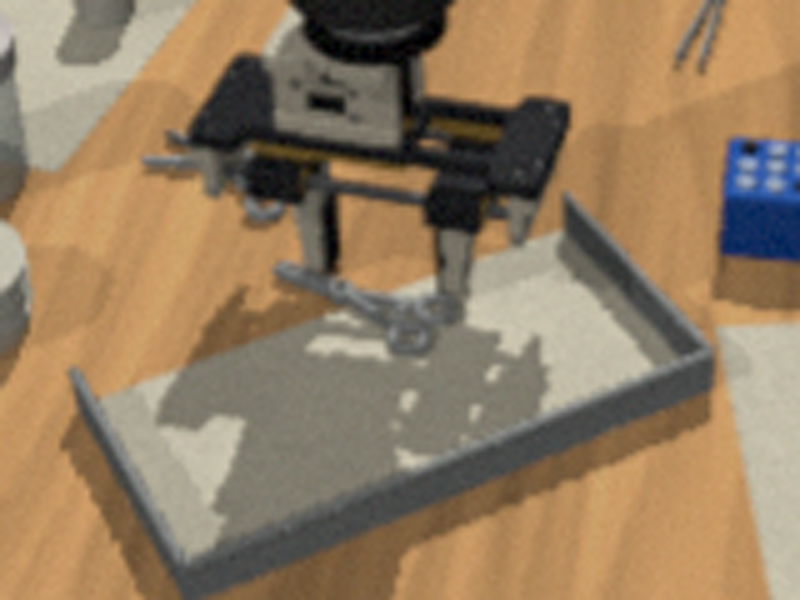

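servo_tool(motion=[{"offset": [0,-0.01,-0.0005],"roll": -2,"claw": 0.4},{"offset": [0,-0.01,-0.0005],"roll": -2,"claw": 0.4},{"offset": [0,-0.01,-0.0005],"roll": -2,"claw": 0.4},{"offset": [0,-0.01,-0.0005],"roll": -2,"claw": 0.4},{"offset": [0,-0.01,-0.0005],"roll": -2,"claw": 0.4},{"offset": [0,-0.01,-0.0005],"roll": -2,"claw": 0.4},{"offset": [0,-0.01,-0.0005],"roll": -2,"claw": 0.4},{"offset": [0,-0.01,-0.0005],"roll": -2,"claw": 0.4},{"offset": [0,-0.01,-0.0005],"roll": -2,"claw": 0.4}])

```text
clock: 8.65
tool_pos: [0.5191, 0.3091, 0.0045]
orientation: [33.1, 90.0, -135.7]
force: [-0.5, -1.0, -0.4]
opening: 0.0614
```

```bash
python3 look.py side .5 .3 80 side6
```

```text
t 8.65 tcp [0.5191 0.3091 0.0045] phi -168.77 tilt [-0. -0. -1.] togo tool [-0.0005  0.0052  0.0205] F [-0.48 -1.01 -0.39] open 0.0614
origin 217 206 scale 5.0
```

View pics/side6.png

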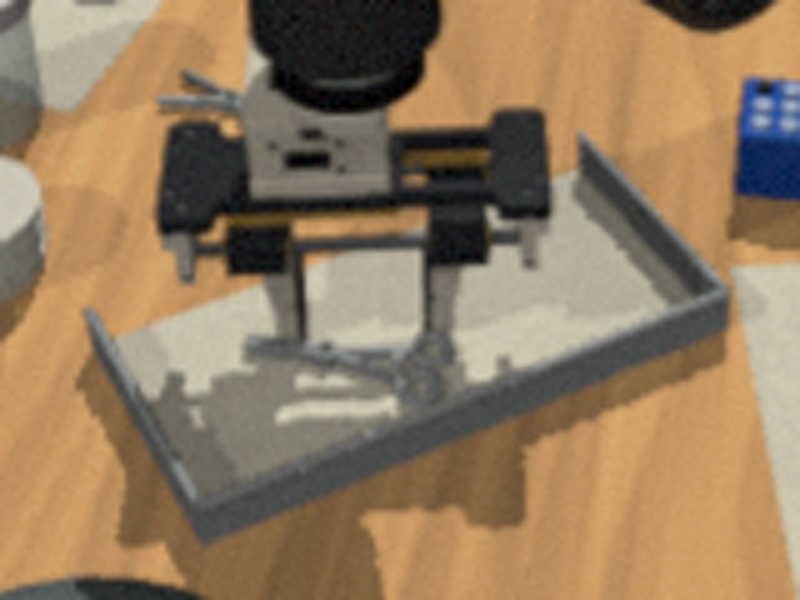

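servo_tool(motion=[{"offset": [0,0.01,0],"roll": 0,"claw": 0.4},{"offset": [0,0.015,0],"roll": 0,"claw": 0.4},{"offset": [-0.04,0.01,0],"roll": 0,"claw": 0.4},{"offset": [-0.05,0.02,0],"roll": 10,"claw": 0.4},{"offset": [0,0.04,0],"roll": 10,"claw": 0.4},{"offset": [0,0,0],"roll": 1.2,"claw": 0.4}])

```text
clock: 9.45
tool_pos: [0.5303, 0.211, 0.0953]
orientation: [-90.9, 90.0, 78.6]
force: [0.4, -0.4, -0.7]
opening: 0.0614
```

```bash
python3 -c "
from h import *
togo(.601,-.130,.1)"
```

```text
t 9.45 tcp [0.5303 0.211  0.0953] phi 169.54 tilt [ 0.     0.001 -1.   ] togo tool [-0.0049  0.3225 -0.1315] F [ 0.38 -0.38 -0.7 ] open 0.0614
```

servo_tool(motion=[{"offset": [0,0.046,-0.0188],"roll": 0,"claw": 0.4},{"offset": [0,0.046,-0.0188],"roll": 0,"claw": 0.4},{"offset": [0,0.046,-0.0188],"roll": 0,"claw": 0.4},{"offset": [0,0.046,-0.0188],"roll": 0,"claw": 0.4},{"offset": [0,0.046,-0.0188],"roll": 0,"claw": 0.4},{"offset": [0,0.046,-0.0188],"roll": 0,"claw": 0.4},{"offset": [0,0.0465,-0.0188],"roll": 0,"claw": 0.4},{"offset": [0,0,0],"roll": 0,"claw": 0.4},{"offset": [0.05,0,0],"roll": 0,"claw": 0.4},{"offset": [0,0,0],"roll": 0,"claw": 0.4}])

```text
clock: 10.7
tool_pos: [0.6, -0.1263, 0.0412]
orientation: [10.0, 89.6, 179.9]
force: [0.5, -0.0, 0.1]
opening: 0.0616
```

```bash
python3 look.py side .6 -.1 70 side7; python3 -c "
from h import *
togo(.601,-.130,.005)"
```

```text
t 10.7 tcp [ 0.6    -0.1263  0.0412] phi 169.85 tilt [-0.008  0.    -1.   ] togo tool [ 0.0369 -0.4021  0.1733] F [ 0.47 -0.02  0.13] open 0.0616
origin 220 132 scale 5.714285714285714
t 10.75 tcp [ 0.602  -0.1262  0.0434] phi 169.92 tilt [-0.004 -0.    -1.   ] togo tool [0.0385 0.0039 0.0001] F [0.33 0.23 1.28] open 0.0614
```

View pics/side7.png

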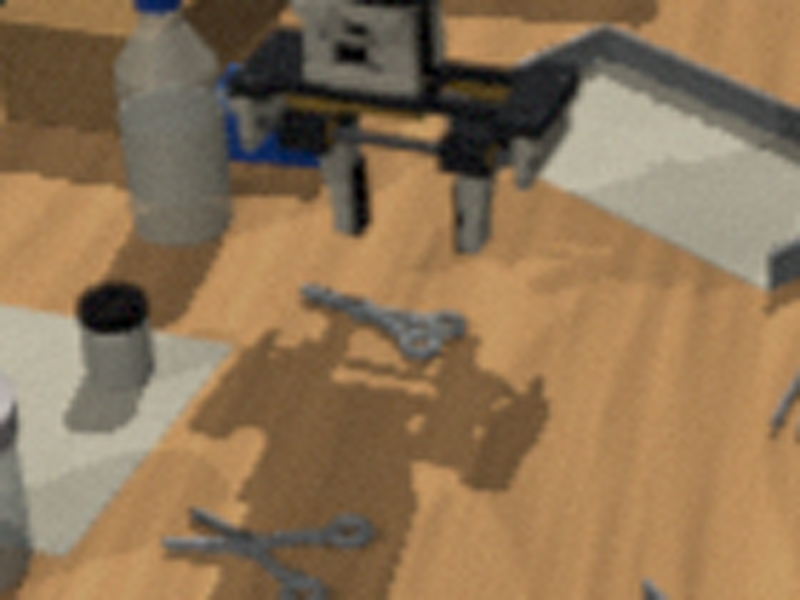

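servo_tool(motion=[{"offset": [0.025,0.004,0],"roll": 0,"claw": 0.4},{"offset": [0.0155,0,0],"roll": 0,"claw": 0.4},{"offset": [0,0,0],"roll": 0,"claw": 0.4},{"offset": [0,-0.005,0],"roll": 0,"claw": 0.4},{"offset": [0,-0.005,0],"roll": 0,"claw": 0.4},{"offset": [0,-0.005,0],"roll": 0,"claw": 0.4},{"offset": [0,-0.004,0],"roll": 0,"claw": 0.4},{"offset": [0,-0.004,0],"roll": 0,"claw": 0.4}])

```text
clock: 11.75
tool_pos: [0.607, -0.1071, 0.0042]
orientation: [-176.5, 90.0, -6.6]
force: [-0.5, -0.6, 1.1]
opening: 0.061
```

```bash
python3 look.py side .6 -.1 70 side8
```

```text
t 11.75 tcp [ 0.607  -0.1071  0.0042] phi 169.9 tilt [ 0. -0. -1.] togo tool [-0.0008 -0.3821  0.1767] F [-0.49 -0.64  1.08] open 0.061
origin 220 132 scale 5.714285714285714
```

View pics/side8.png

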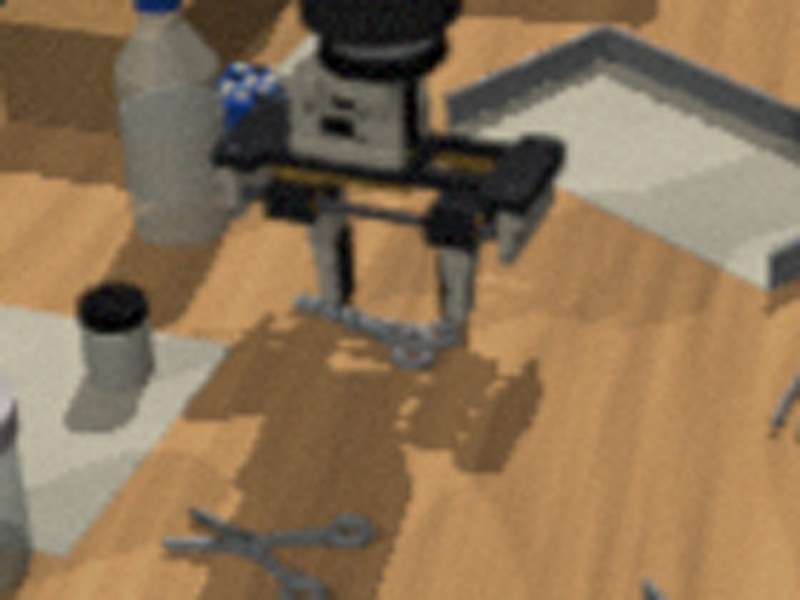

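servo_tool(motion=[{"offset": [0,-0.004,0],"roll": -2,"claw": 0.4},{"offset": [0,-0.004,0],"roll": -3,"claw": 0.4},{"offset": [0,-0.004,0],"roll": -3,"claw": 0.4},{"offset": [0,-0.004,0],"roll": -3,"claw": 0.4},{"offset": [0,-0.004,0],"roll": -3,"claw": 0.4},{"offset": [0,-0.004,0],"roll": -3,"claw": 0.4},{"offset": [0,-0.004,0],"roll": -3,"claw": 0.4},{"offset": [0,-0.004,0],"roll": -3,"claw": 0.4}])

```text
clock: 12.8
tool_pos: [0.6072, -0.0754, 0.004]
orientation: [-29.4, 90.0, 163.6]
force: [-0.2, -0.3, 0.1]
opening: 0.0611
```

```bash
python3 look.py side .6 -.07 70 side9
```

```text
t 12.8 tcp [ 0.6072 -0.0754  0.004 ] phi -166.92 tilt [-0.  0. -1.] togo tool [-0.001  -0.3899  0.0195] F [-0.25 -0.27  0.08] open 0.0611
origin 218 136 scale 5.714285714285714
```

View pics/side9.png

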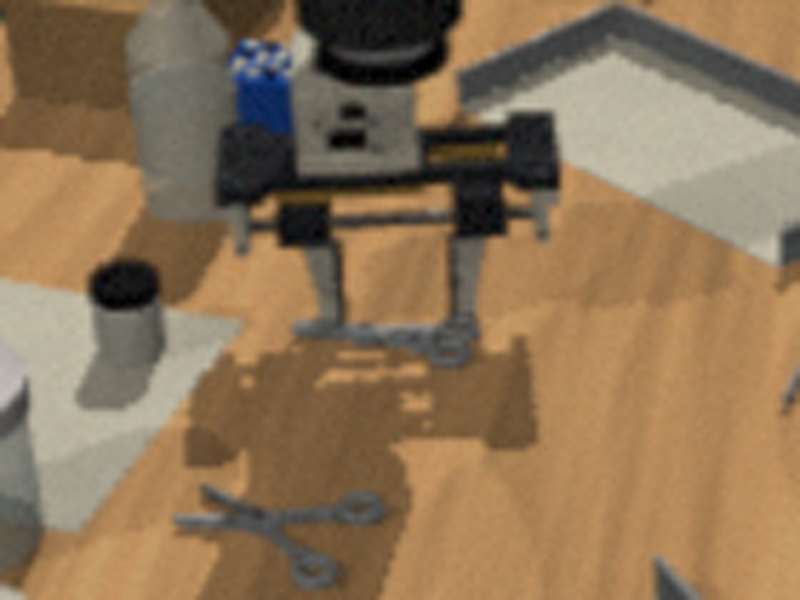

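servo_tool(motion=[{"offset": [0,-0.004,0],"roll": -3,"claw": 0.4},{"offset": [0,-0.004,0],"roll": -3,"claw": 0.4},{"offset": [0,-0.004,0],"roll": -3,"claw": 0.4},{"offset": [0,-0.004,0],"roll": -3,"claw": 0.4},{"offset": [0,-0.004,0],"roll": -3,"claw": 0.4},{"offset": [0,-0.004,0],"roll": -3,"claw": 0.4},{"offset": [0,-0.004,0],"roll": -3,"claw": 0.4},{"offset": [0,-0.004,0],"roll": -3,"claw": 0.4},{"offset": [0,-0.005,0],"roll": -3,"claw": 0.4},{"offset": [0,-0.006,0],"roll": -3,"claw": 0.4},{"offset": [0,-0.006,0],"roll": -2,"claw": 0.4}])

```text
clock: 14.22
tool_pos: [0.5835, -0.0333, 0.004]
orientation: [-78.1, 90.0, 146.9]
force: [1.0, -0.3, 0.3]
opening: 0.0615
```

```bash
python3 look.py side .6 -.0 80 side10
```

```text
t 14.22 tcp [ 0.5835 -0.0333  0.004 ] phi -135.02 tilt [-0.  0. -1.] togo tool [-0.001  -0.2948 -0.1765] F [ 0.96 -0.31  0.34] open 0.0615
origin 204 140 scale 5.0
```

View pics/side10.png

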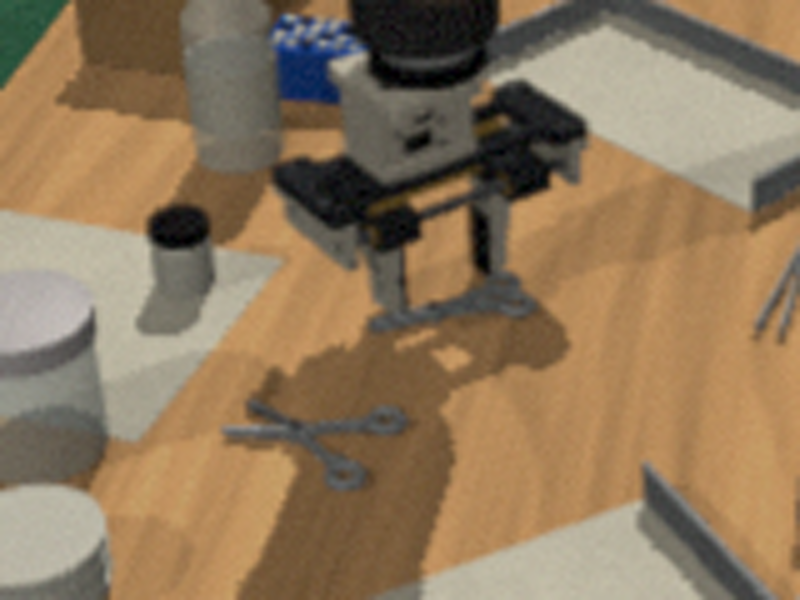

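servo_tool(motion=[{"offset": [0,-0.008,0],"roll": 0,"claw": 0.4},{"offset": [0,-0.01,0],"roll": 0,"claw": 0.4},{"offset": [0,-0.01,0],"roll": 0,"claw": 0.4},{"offset": [0,-0.01,0],"roll": 0,"claw": 0.4},{"offset": [0,-0.01,0],"roll": 0,"claw": 0.4},{"offset": [0,-0.01,0],"roll": 0,"claw": 0.4},{"offset": [0,-0.01,0],"roll": 0,"claw": 0.4}])

```text
clock: 15.15
tool_pos: [0.5351, 0.0152, 0.0041]
orientation: [-8.4, 90.0, -143.5]
force: [-0.8, 0.1, -0.5]
opening: 0.0613
```

```bash
python3 look.py side .53 .04 80 side11
```

```text
t 15.15 tcp [0.5351 0.0152 0.0041] phi -135.1 tilt [-0. -0. -1.] togo tool [-0.0009 -0.2266 -0.1762] F [-0.84  0.1  -0.46] open 0.0613
origin 223 149 scale 5.0
```

View pics/side11.png

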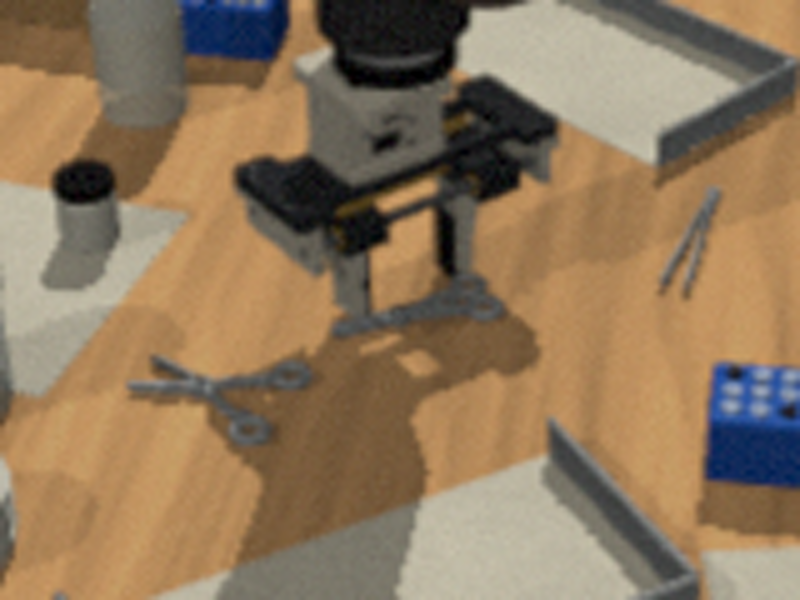

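servo_tool(motion=[{"offset": [0,-0.01,0],"roll": 0,"claw": 0.4},{"offset": [0,-0.01,0],"roll": 0,"claw": 0.4},{"offset": [0,-0.01,0],"roll": 0,"claw": 0.4},{"offset": [0,-0.01,0],"roll": 1,"claw": 0.4},{"offset": [0,-0.01,0],"roll": 3,"claw": 0.4},{"offset": [0,-0.008,0],"roll": 4,"claw": 0.4},{"offset": [0,-0.008,0],"roll": 4,"claw": 0.4},{"offset": [0,-0.008,0],"roll": 4,"claw": 0.4}])

```text
clock: 16.2
tool_pos: [0.4855, 0.0698, 0.0041]
orientation: [-16.6, 90.0, -167.9]
force: [0.4, 0.3, 0.4]
opening: 0.0614
```

```bash
python3 look.py side .51 .1 80 side12
```

```text
t 16.2 tcp [0.4855 0.0698 0.0041] phi -151.28 tilt [-0. -0. -1.] togo tool [-0.0009 -0.1949 -0.1233] F [0.4  0.3  0.36] open 0.0614
origin 226 161 scale 5.0
```

View pics/side12.png

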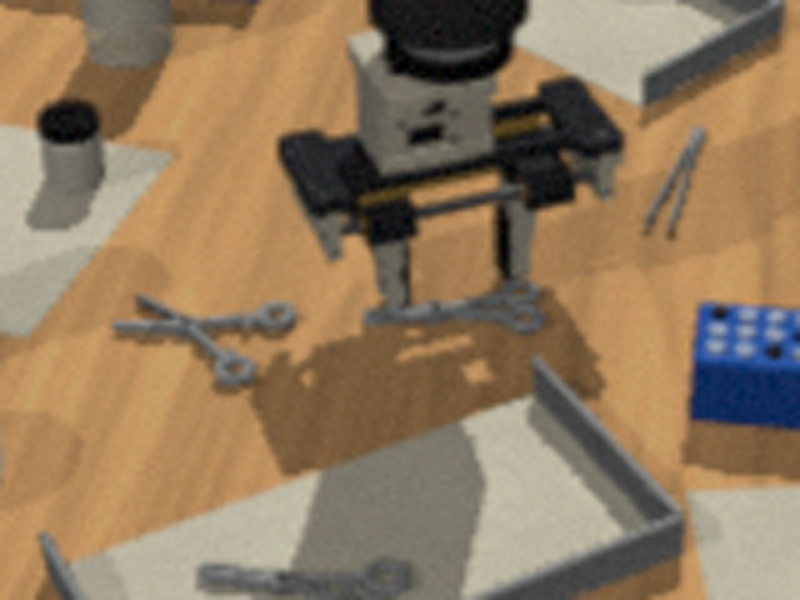

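servo_tool(motion=[{"offset": [0,-0.004,-0.0003],"roll": 4,"claw": 0.4},{"offset": [0,-0.004,-0.0005],"roll": 4,"claw": 0.4},{"offset": [0,-0.004,-0.0005],"roll": 4,"claw": 0.4},{"offset": [0,-0.004,-0.0005],"roll": 4,"claw": 0.4},{"offset": [0,-0.004,-0.0005],"roll": 4,"claw": 0.4},{"offset": [0,-0.004,-0.0005],"roll": 4,"claw": 0.4},{"offset": [0,-0.004,-0.0005],"roll": 4,"claw": 0.4},{"offset": [0,-0.004,-0.0005],"roll": 4,"claw": 0.4}])

```text
clock: 17.25
tool_pos: [0.4813, 0.1009, 0.004]
orientation: [34.1, 90.0, -149.1]
force: [0.8, 0.5, 0.3]
opening: 0.0611
```

```bash
python3 look.py side .5 .12 70 side13
```

```text
t 17.25 tcp [0.4813 0.1009 0.004 ] phi 176.8 tilt [-0. -0. -1.] togo tool [-0.001  -0.1998 -0.0076] F [0.78 0.52 0.33] open 0.0611
origin 238 173 scale 5.714285714285714
```

View pics/side13.png

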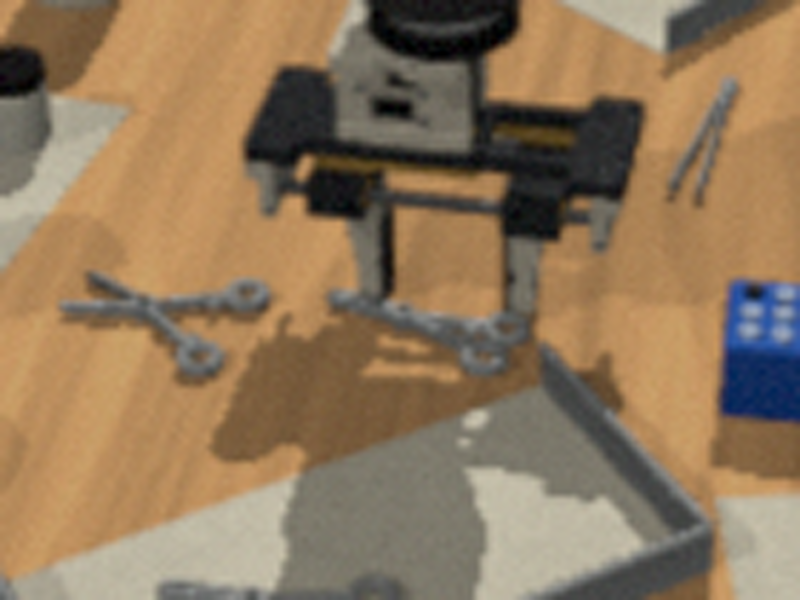

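servo_tool(motion=[{"offset": [0,-0.004,-0.0005],"roll": 4,"claw": 0.4},{"offset": [0,-0.004,-0.0005],"roll": 4,"claw": 0.4},{"offset": [0,-0.006,-0.0005],"roll": 4,"claw": 0.4},{"offset": [0,-0.008,-0.001],"roll": 1,"claw": 0.4},{"offset": [0,-0.01,-0.001],"roll": 0,"claw": 0.4},{"offset": [0,-0.01,-0.001],"roll": 0,"claw": 0.4},{"offset": [0,-0.01,-0.001],"roll": 0,"claw": 0.4}])

```text
clock: 18.18
tool_pos: [0.4995, 0.1507, 0.004]
orientation: [58.0, 90.0, -138.1]
force: [-1.5, 0.4, -0.1]
opening: 0.0614
```

```bash
python3 look.py side .5 .2 70 side14
```

```text
t 18.18 tcp [0.4995 0.1507 0.004 ] phi 163.94 tilt [-0. -0. -1.] togo tool [-0.001  -0.1437  0.0408] F [-1.48  0.41 -0.07] open 0.0614
origin 234 190 scale 5.714285714285714
```

View pics/side14.png

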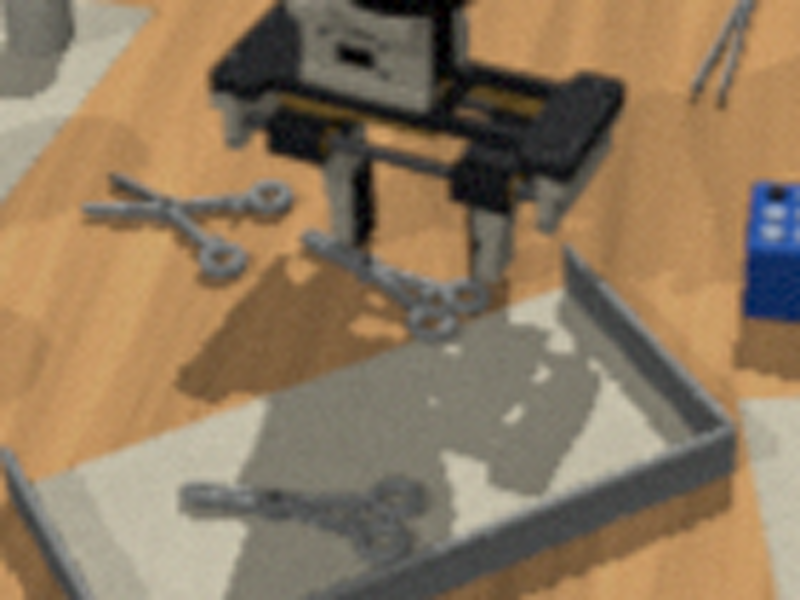

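servo_tool(motion=[{"offset": [0,-0.006,0],"roll": -3,"claw": 0.4},{"offset": [0,-0.006,0],"roll": -4,"claw": 0.4},{"offset": [0,-0.006,0],"roll": -4,"claw": 0.4},{"offset": [0,-0.006,0],"roll": -4,"claw": 0.4},{"offset": [0,-0.006,0],"roll": -4,"claw": 0.4},{"offset": [0,-0.006,0],"roll": -4,"claw": 0.4},{"offset": [0,-0.006,0],"roll": -4,"claw": 0.4},{"offset": [0,-0.008,0],"roll": -4,"claw": 0.4}])

```text
clock: 19.23
tool_pos: [0.5013, 0.1995, 0.004]
orientation: [26.4, 90.0, -138.5]
force: [0.1, -0.9, 0.5]
opening: 0.0617
```

```bash
python3 look.py side .5 .25 70 side15
```

```text
t 19.23 tcp [0.5013 0.1995 0.004 ] phi -164.96 tilt [-0. -0. -1.] togo tool [-0.001  -0.0974 -0.0248] F [ 0.07 -0.86  0.47] open 0.0617
origin 230 202 scale 5.714285714285714
```

View pics/side15.png

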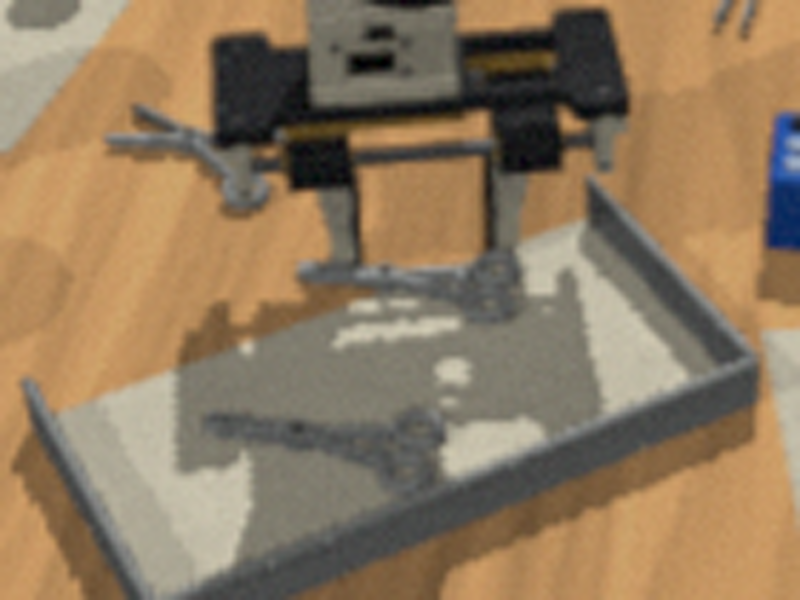

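servo_tool(motion=[{"offset": [0,-0.006,0],"roll": -3,"claw": 0.4},{"offset": [0,-0.006,0],"roll": -3,"claw": 0.4},{"offset": [0,-0.006,0],"roll": -3,"claw": 0.4},{"offset": [0,-0.006,0],"roll": -3,"claw": 0.4},{"offset": [0,-0.006,0],"roll": -3,"claw": 0.4},{"offset": [0,-0.006,0],"roll": -3,"claw": 0.4},{"offset": [0,-0.006,0],"roll": -2,"claw": 0.4},{"offset": [0,-0.008,0],"roll": 0,"claw": 0.4}])

```text
clock: 20.27
tool_pos: [0.4796, 0.2442, 0.004]
orientation: [-6.6, 90.0, -151.8]
force: [0.4, 0.0, 0.3]
opening: 0.0613
```

```bash
python3 look.py side .5 .27 70 side16
```

```text
t 20.27 tcp [0.4796 0.2442 0.004 ] phi -145.15 tilt [-0. -0. -1.] togo tool [-0.001  -0.0341 -0.0486] F [0.43 0.01 0.26] open 0.0613
origin 229 207 scale 5.714285714285714
```

View pics/side16.png

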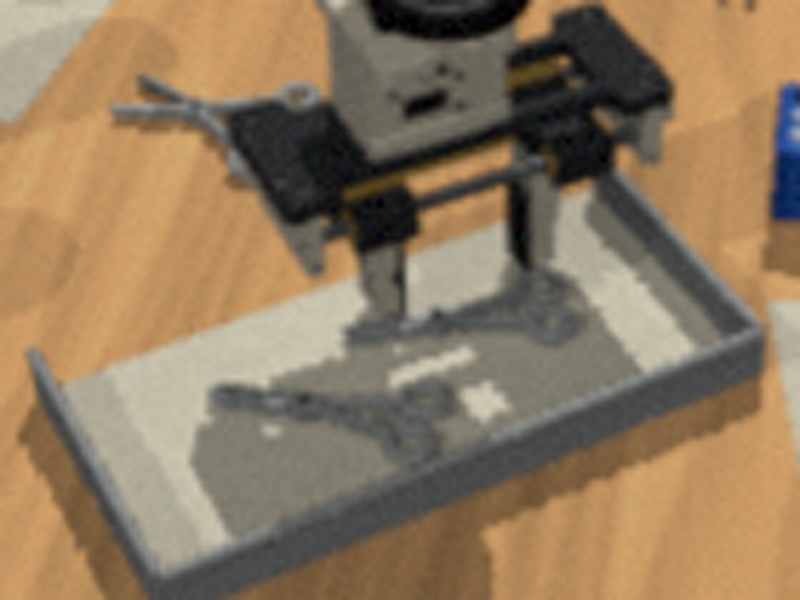

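servo_tool(motion=[{"offset": [0,0.01,0],"roll": 0,"claw": 0.4},{"offset": [0,0.015,0],"roll": 0,"claw": 0.4},{"offset": [-0.05,0.005,0],"roll": 0,"claw": 0.4},{"offset": [-0.06,0,0],"roll": 0,"claw": 0.4},{"offset": [-0.04,0,0],"roll": 0,"claw": 0.4},{"offset": [0,0,0],"roll": 0,"claw": 0.5}])

```text
clock: 21.08
tool_pos: [0.4992, 0.2196, 0.1578]
orientation: [-175.7, 89.6, 39.2]
force: [0.0, 0.8, -1.5]
opening: 0.0645
```

```bash
python3 look.py top .62 .15 60 top17; python3 look.py side .62 .18 90 side17
```

```text
t 21.07 tcp [0.4992 0.2196 0.1578] phi -145.16 tilt [ 0.005  0.004 -1.   ] togo tool [ 0.1532 -0.0654 -0.0455] F [ 0.    0.79 -1.49] open 0.0645
origin 192 96 scale 6.666666666666667
t 21.12 tcp [0.498  0.2189 0.1556] phi -145.19 tilt [ 0.002  0.002 -1.   ] togo tool [ 0.1508 -0.0653 -0.0475] F [ 0.73 -1.11 -0.48] open 0.0651
origin 174 167 scale 4.444444444444445
```

View pics/top17.png

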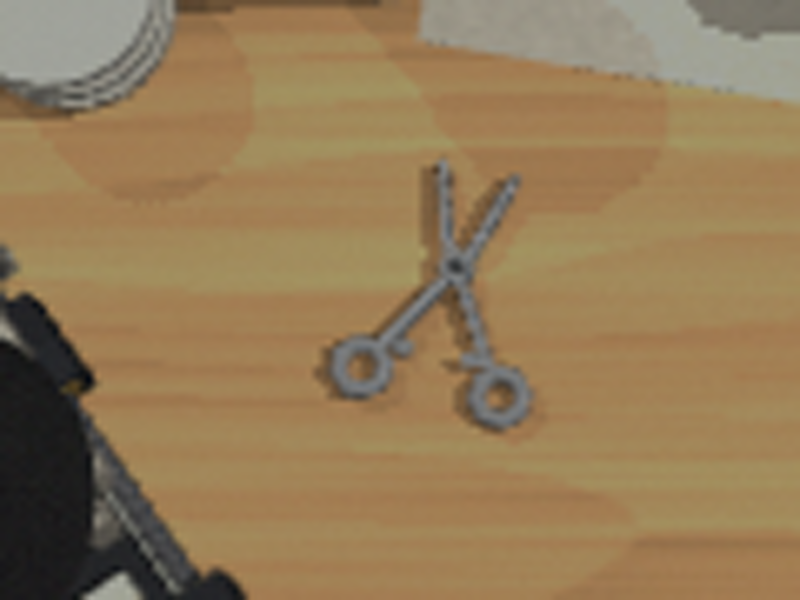

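View pics/side17.png

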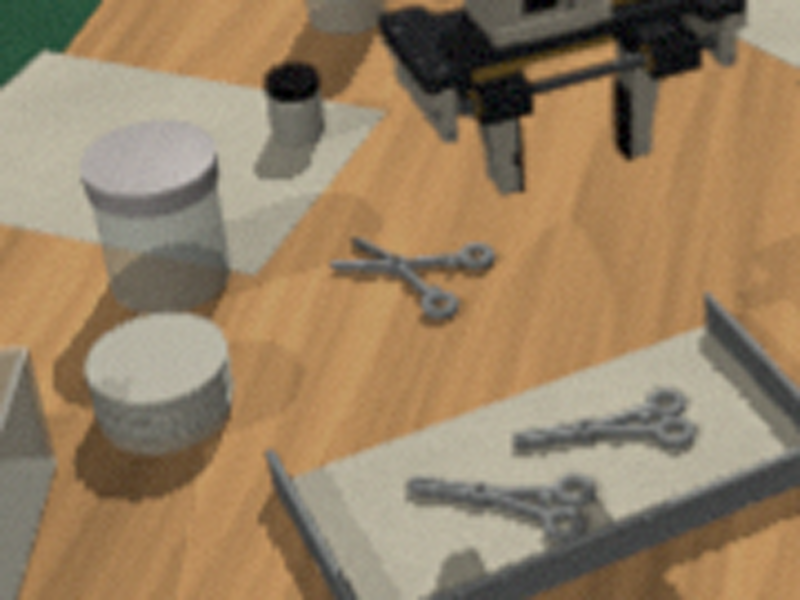

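```bash
python3 - <<'E'
from h import *
s=np.load('last.npz'); t=np.load('top0.npz')
q=lambda a,b:(174+a/4.4444-.4,167+b/4.4444-.4)
print('beaker side',pt(s,q(149,157),.102)[:2], 'dish',pt(s,q(159,350),.042)[:2])
f=t['frame'];cv2.imwrite('pics/bk.png',cv2.resize(f[35:125,175:295],(800,600),interpolation=cv2.INTER_CUBIC))
for n,a in dict(rR=(475,257),rL=(438,303),j2=(357,242),j1=(334,266),pin=(398,263)).items(): print(n,pt(s,q(*a),.007)[:2].round(4))
T=lambda a,b:(192+a/6.6667-.4,96+b/6.6667-.4)
for n,a in dict(rR=(499,396),rL=(361,367),j2=(515,181),j1=(441,164),pin=(456,266)).items(): print(n,pt(t,T(*a),.007)[:2].round(4))
E
```

```text
beaker side [0.78192787 0.1669775 ] dish [0.74254715 0.28157093]
rR [0.5858 0.122 ]
rL [0.5989 0.1735]
j2 [0.6693 0.1158]
j1 [0.6773 0.1438]
pin [0.6356 0.1351]
rR [0.5857 0.1141]
rL [0.5975 0.1684]
j2 [0.6714 0.108 ]
j1 [0.6784 0.1373]
pin [0.6375 0.1312]
```

View pics/bk.png

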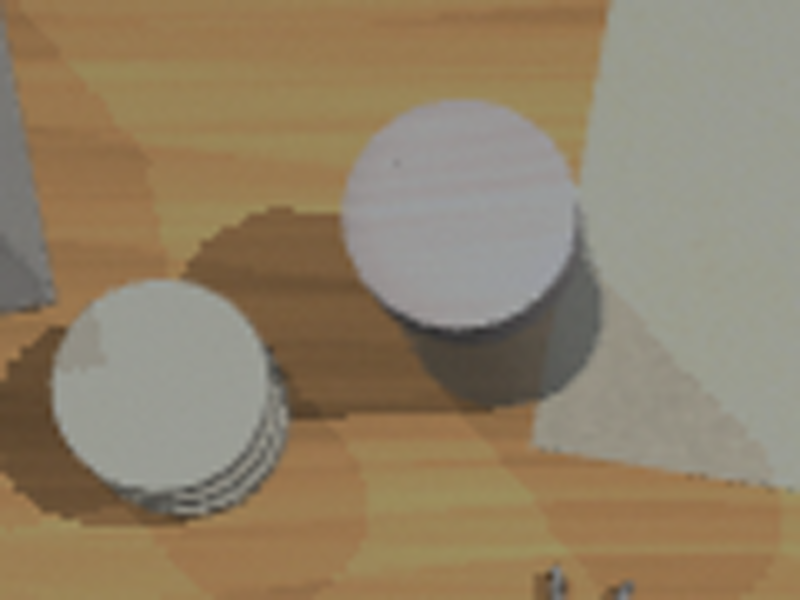

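servo_tool(motion=[{"offset": [0,0,0],"roll": 10.6,"claw": -0.1},{"offset": [0,0,0],"roll": 10.6,"claw": -0.1},{"offset": [0,0,0],"roll": 10.6,"claw": -0.1},{"offset": [0,0,0],"roll": 10.6,"claw": -0.1},{"offset": [0,0,0],"roll": 10.6,"claw": -0.1},{"offset": [0,0,0],"roll": 10.6,"claw": -0.1},{"offset": [0,0,0],"roll": 10.6,"claw": -0.1},{"offset": [0,0,0],"roll": 10.6,"claw": -0.1},{"offset": [0,0,0],"roll": 0,"claw": -0.1}])

```text
clock: 22.3
tool_pos: [0.4965, 0.2185, 0.1525]
orientation: [89.3, 89.8, -140.6]
force: [0.6, 0.5, -0.5]
opening: 0.0392
```

```bash
python3 -c "
from h import *
togo(.642,.176,.15)"
```

```text
t 22.3 tcp [0.4965 0.2185 0.1525] phi 130.13 tilt [-0.002 -0.002 -1.   ] togo tool [ 0.0022 -0.0839 -0.1263] F [ 0.64  0.48 -0.5 ] open 0.0392
```

servo_tool(motion=[{"offset": [0,-0.028,-0.042],"roll": 0,"claw": -0.1},{"offset": [0,-0.028,-0.042],"roll": 0,"claw": -0.1},{"offset": [0,-0.028,-0.042],"roll": 0,"claw": -0.1},{"offset": [0,0,0],"roll": 0,"claw": -0.1},{"offset": [0.04,0,0],"roll": 0,"claw": -0.1},{"offset": [0.04,0,0],"roll": 0,"claw": -0.1},{"offset": [0.03,0,0],"roll": 0,"claw": -0.1},{"offset": [0,0,0],"roll": 0,"claw": -0.1},{"offset": [0,0,0],"roll": 0,"claw": -0.1}])

```text
clock: 23.42
tool_pos: [0.6427, 0.1774, 0.045]
orientation: [-127.7, 90.0, 2.5]
force: [0.5, 1.1, 0.2]
opening: 0.0393
```

```bash
python3 look.py side .65 .16 70 side18;python3 -c "
from h import *
togo(.642,.176,.004)"
```

```text
t 23.43 tcp [0.6427 0.1774 0.045 ] phi 130.22 tilt [ 0.001  0.    -1.   ] togo tool [0.0399 0.0298 0.1858] F [0.53 1.05 0.2 ] open 0.0393
origin 186 177 scale 5.714285714285714
t 23.48 tcp [0.6431 0.1776 0.0456] phi 130.19 tilt [ 0.002  0.001 -1.   ] togo tool [ 0.0416  0.002  -0.0005] F [-0.04 -0.34  0.08] open 0.0394
```

View pics/side18.png

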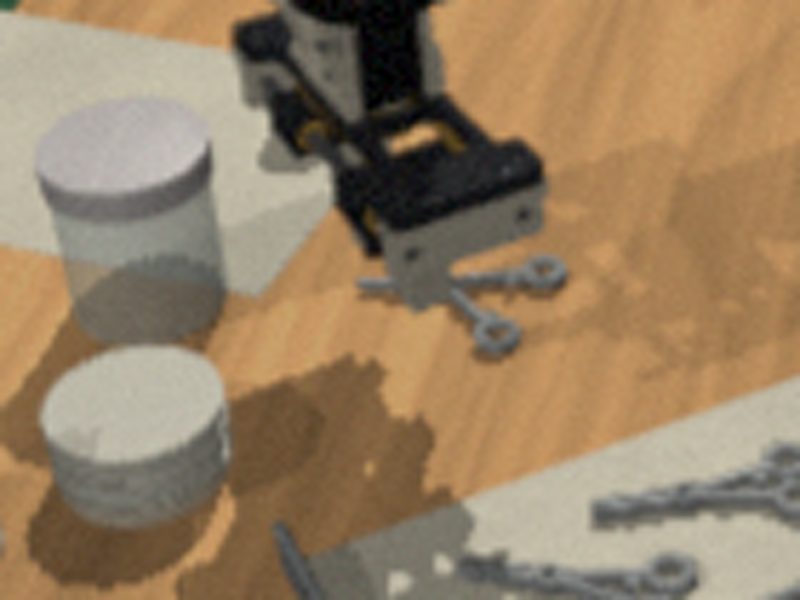

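servo_tool(motion=[{"offset": [0,-0.003,0.003],"roll": 0,"claw": -0.1},{"offset": [0.02,0,0],"roll": 0,"claw": -0.1},{"offset": [0.012,0,0],"roll": 0,"claw": -0.1},{"offset": [0.0085,0,0],"roll": 0,"claw": -0.1},{"offset": [0,0,0],"roll": 0,"claw": -0.1}])

```text
clock: 24.1
tool_pos: [0.6425, 0.1812, 0.0031]
orientation: [83.1, 89.9, -146.8]
force: [0.4, 0.0, -0.6]
opening: 0.0395
```

```bash
python3 look.py side .63 .16 50 side19; python3 look.py top .63 .16 50 top19
```

```text
t 24.1 tcp [0.6425 0.1812 0.0031] phi 130.1 tilt [-0.001 -0.001 -1.   ] togo tool [-0.0019  0.0325  0.1826] F [ 0.42  0.03 -0.62] open 0.0395
origin 212 193 scale 8.0
t 24.15 tcp [0.6428 0.1813 0.0036] phi 130.1 tilt [-0. -0. -1.] togo tool [-0.0014  0.0328  0.1827] F [ 0.23 -0.46 -0.19] open 0.0398
origin 198 101 scale 8.0
```

View pics/side19.png

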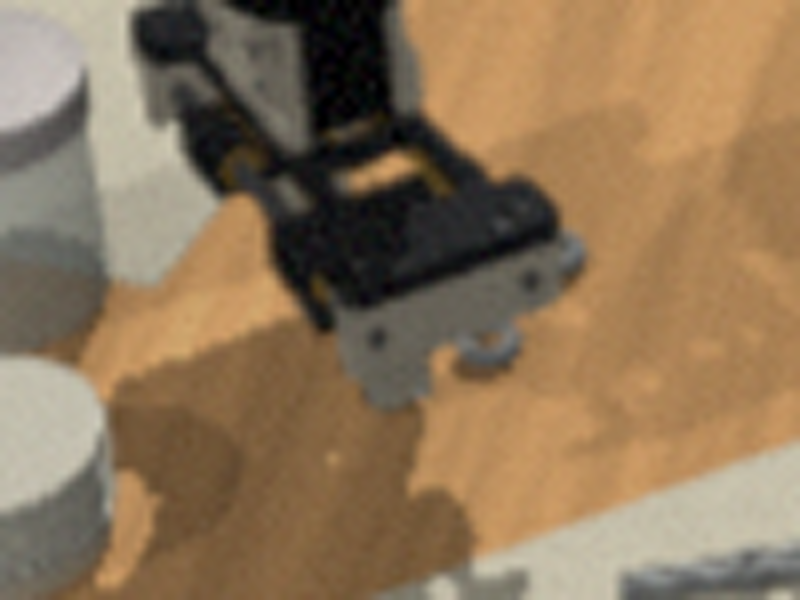

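View pics/top19.png

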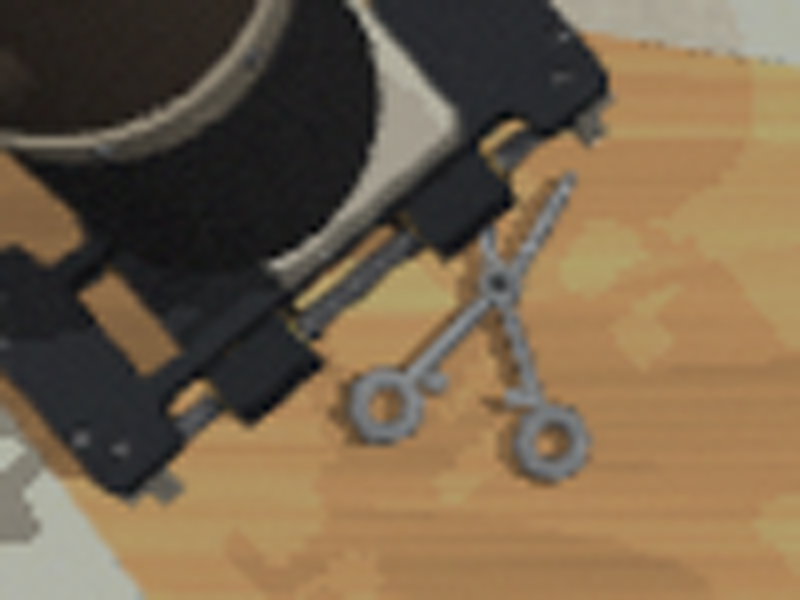

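servo_tool(motion=[{"offset": [-0.001,0.005,0],"roll": 0,"claw": -0.1},{"offset": [0,0.005,0],"roll": 0,"claw": -0.1},{"offset": [0,0.004,0],"roll": 0,"claw": -0.1},{"offset": [0,0.004,0],"roll": 0,"claw": -0.1}])

```text
clock: 24.7
tool_pos: [0.6288, 0.1696, 0.0047]
orientation: [-102.2, 90.0, 27.8]
force: [0.3, 0.4, 0.8]
opening: 0.0393
```

```bash
python3 look.py top .63 .16 50 top20
```

```text
t 24.7 tcp [0.6288 0.1696 0.0047] phi 130.09 tilt [ 0.  0. -1.] togo tool [-0.0003  0.0145  0.1827] F [0.27 0.42 0.83] open 0.0393
origin 198 101 scale 8.0
```

View pics/top20.png

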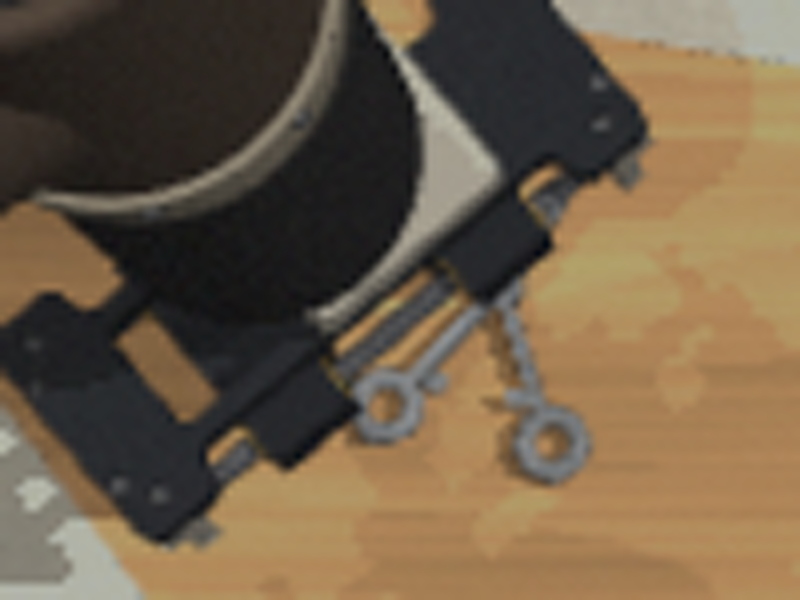

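servo_tool(motion=[{"offset": [0,0.003,-0.003],"roll": 0,"claw": -0.1},{"offset": [0,0.003,-0.003],"roll": 0,"claw": -0.1},{"offset": [0,0.004,-0.002],"roll": 0,"claw": -0.1},{"offset": [0,0.004,-0.0025],"roll": 0,"claw": -0.1},{"offset": [0,0.004,-0.0025],"roll": 0,"claw": -0.1},{"offset": [0,0.004,-0.0025],"roll": 0,"claw": -0.1}])

```text
clock: 25.5
tool_pos: [0.622, 0.1434, 0.0046]
orientation: [-30.9, 90.0, 99.2]
force: [0.2, 0.8, 1.2]
opening: 0.0394
```

```bash
python3 look.py top .62 .13 50 top21
```

```text
t 25.5 tcp [0.622  0.1434 0.0046] phi 130.09 tilt [-0.  0. -1.] togo tool [-0.0004 -0.0075  0.1984] F [0.23 0.8  1.23] open 0.0394
origin 210 104 scale 8.0
```

View pics/top21.png

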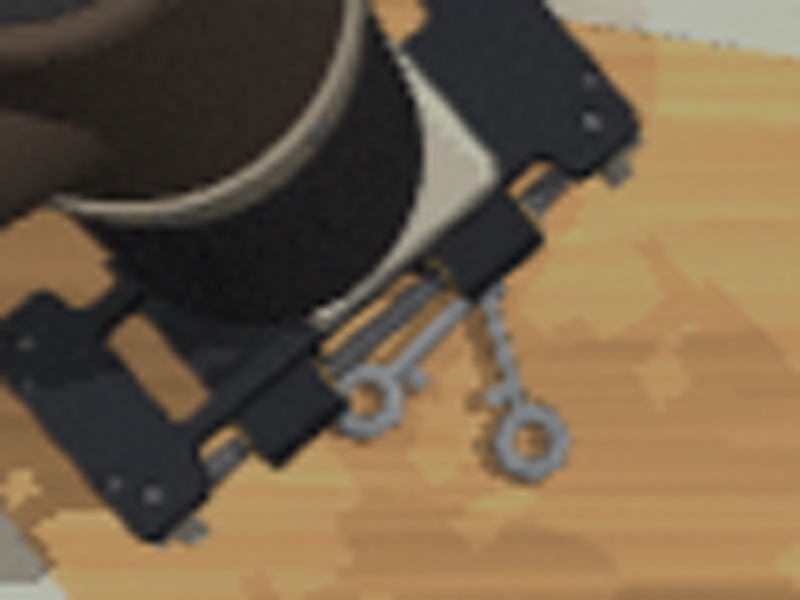

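servo_tool(motion=[{"offset": [0,0.006,-0.0035],"roll": 0,"claw": -0.1},{"offset": [0,0.007,-0.004],"roll": 0,"claw": -0.1},{"offset": [0,0.007,-0.004],"roll": 0,"claw": -0.1},{"offset": [0,0.007,-0.004],"roll": 0,"claw": -0.1},{"offset": [0,0.007,-0.004],"roll": 0,"claw": -0.1},{"offset": [0,0.007,-0.004],"roll": 0,"claw": -0.1},{"offset": [0,0.007,-0.004],"roll": 0,"claw": -0.1},{"offset": [0,0.007,-0.004],"roll": 0,"claw": -0.1}])

```text
clock: 26.55
tool_pos: [0.6001, 0.0837, 0.0046]
orientation: [-83.5, 90.0, 46.6]
force: [0.2, 0.1, -0.5]
opening: 0.0393
```

```bash
python3 look.py top .59 .06 50 top22
```

```text
t 26.55 tcp [0.6001 0.0837 0.0046] phi 130.09 tilt [ 0.  0. -1.] togo tool [-0.0004 -0.0627  0.2299] F [ 0.15  0.09 -0.51] open 0.0393
origin 237 116 scale 8.0
```

View pics/top22.png

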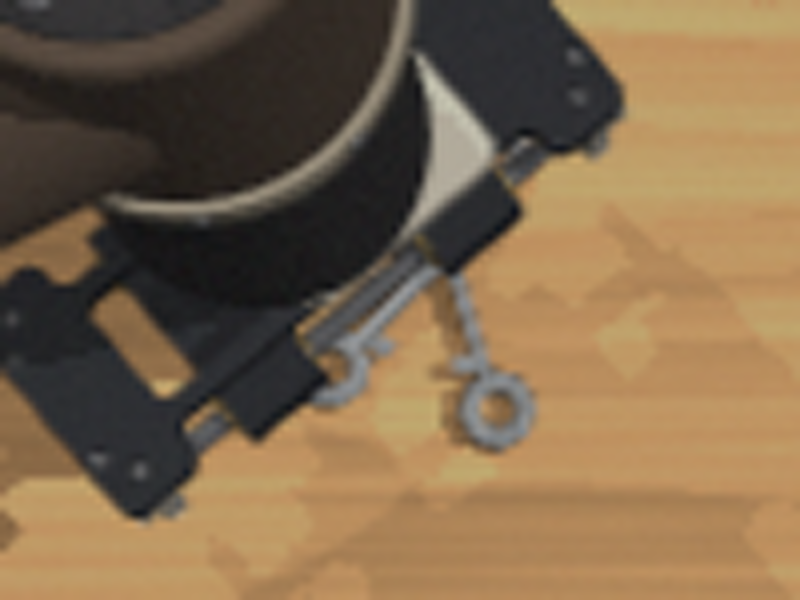

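servo_tool(motion=[{"offset": [0,0.007,-0.004],"roll": 0,"claw": -0.1},{"offset": [0,0.007,-0.004],"roll": 0,"claw": -0.1},{"offset": [0,0.007,-0.004],"roll": 0,"claw": -0.1},{"offset": [0,0.007,-0.004],"roll": 0,"claw": -0.1},{"offset": [0,0.007,-0.004],"roll": 0,"claw": -0.1},{"offset": [0,0.007,-0.004],"roll": 0,"claw": -0.1},{"offset": [0,0.007,-0.004],"roll": 0,"claw": -0.1},{"offset": [0,0.007,-0.004],"roll": 0,"claw": -0.1},{"offset": [0,0.007,-0.004],"roll": 0,"claw": -0.1},{"offset": [0,0.007,-0.004],"roll": 0,"claw": -0.1}])

```text
clock: 27.85
tool_pos: [0.5724, 0.008, 0.0046]
orientation: [-111.4, 90.0, 18.7]
force: [-0.6, 0.1, -1.0]
opening: 0.0394
```

```bash
python3 look.py top .56 -.02 60 top23;python3 look.py side .56 -.02 60 side23
```

```text
t 27.85 tcp [0.5724 0.008  0.0046] phi 130.09 tilt [ 0.  0. -1.] togo tool [-0.0004 -0.1327  0.27  ] F [-0.59  0.09 -1.  ] open 0.0394
origin 257 119 scale 6.666666666666667
t 27.9 tcp [0.5718 0.0073 0.0045] phi 130.06 tilt [-0.001 -0.    -1.   ] togo tool [-0.0005 -0.1334  0.2702] F [-0.97 -0.71 -0.87] open 0.0397
origin 237 153 scale 6.666666666666667
```

View pics/top23.png

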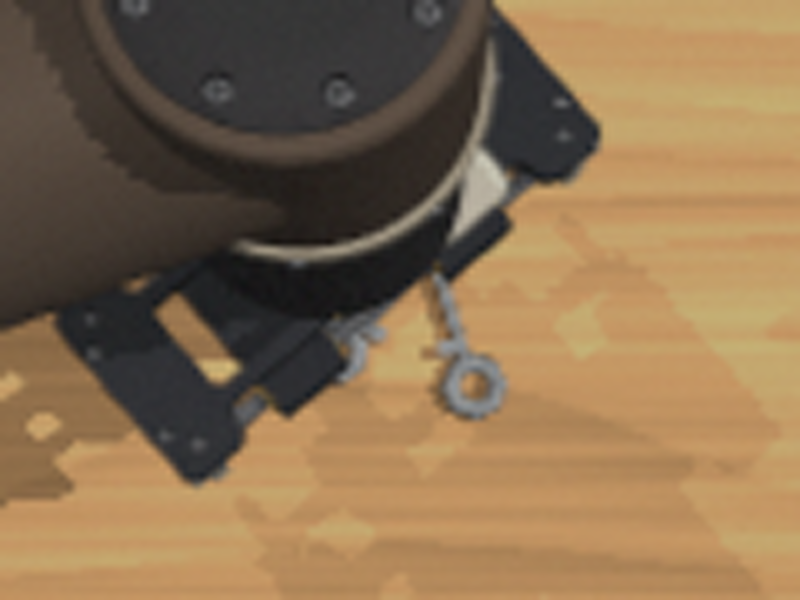

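View pics/side23.png

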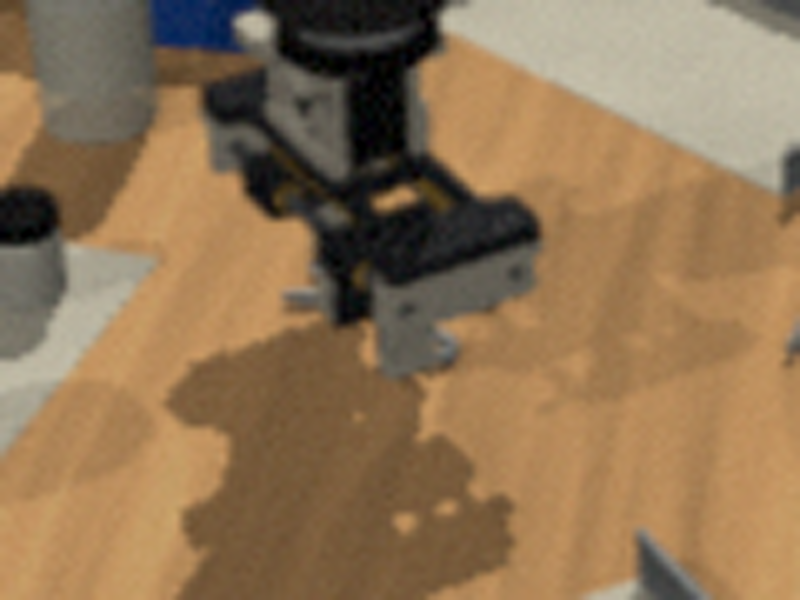

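servo_tool(motion=[{"offset": [0,0.007,-0.004],"roll": 0,"claw": -0.1},{"offset": [0,0.007,-0.004],"roll": 0,"claw": -0.1},{"offset": [0,0.007,-0.004],"roll": 0,"claw": -0.1},{"offset": [0,0.007,-0.004],"roll": 0,"claw": -0.1},{"offset": [0,0.007,-0.004],"roll": 0,"claw": -0.1},{"offset": [0,0.007,-0.004],"roll": 0,"claw": -0.1},{"offset": [0,0.007,-0.004],"roll": 0,"claw": -0.1},{"offset": [0,0.007,-0.004],"roll": 0,"claw": -0.1},{"offset": [0,0.007,-0.004],"roll": 0,"claw": -0.1},{"offset": [0,0.007,-0.004],"roll": 0,"claw": -0.1}])

```text
clock: 29.2
tool_pos: [0.5445, -0.0677, 0.0046]
orientation: [15.8, 90.0, 145.9]
force: [0.3, -0.1, 0.3]
opening: 0.0395
```

```bash
python3 look.py top .53 -.14 75 top24; python3 look.py side .53 -.1 60 side24
```

```text
t 29.2 tcp [ 0.5445 -0.0677  0.0046] phi 130.09 tilt [-0.  0. -1.] togo tool [-0.0004 -0.2027  0.31  ] F [ 0.35 -0.07  0.25] open 0.0395
origin 288 119 scale 5.333333333333333
t 29.25 tcp [ 0.544  -0.0683  0.0045] phi 130.07 tilt [-0.001 -0.    -1.   ] togo tool [-0.0005 -0.2034  0.3101] F [-0.87 -1.23 -0.11] open 0.0393
origin 250 140 scale 6.666666666666667
```

View pics/top24.png

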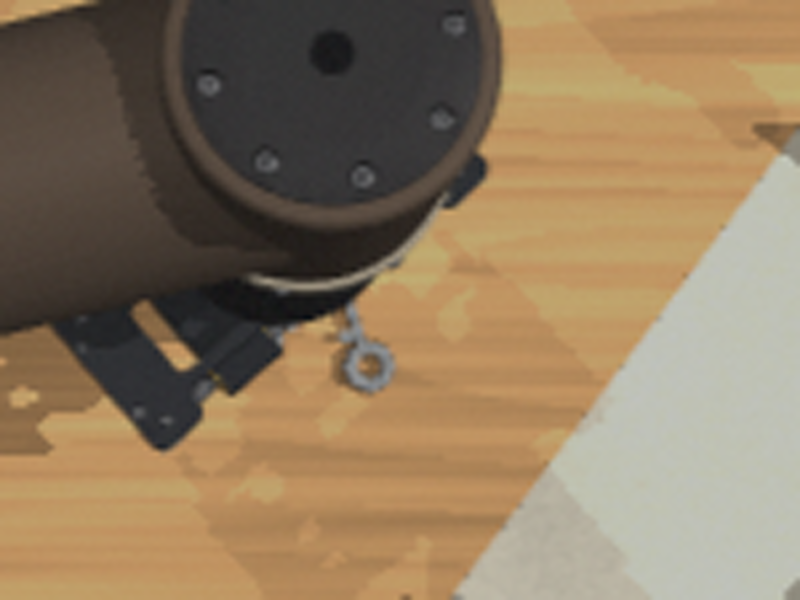

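View pics/side24.png

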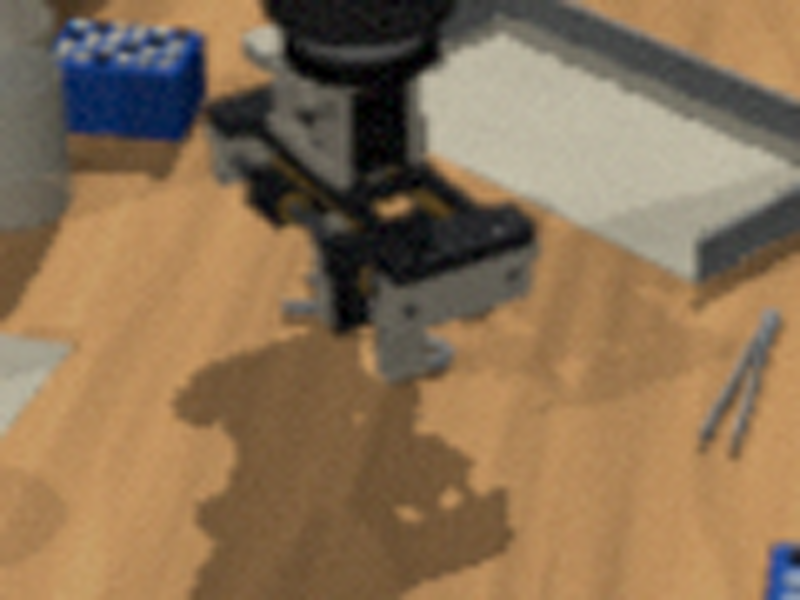

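servo_tool(motion=[{"offset": [0,0.007,-0.004],"roll": 0,"claw": -0.1},{"offset": [0,0.007,-0.004],"roll": 0,"claw": -0.1},{"offset": [0,0.007,-0.004],"roll": 0,"claw": -0.1},{"offset": [0,0.007,-0.004],"roll": 0,"claw": -0.1},{"offset": [0,0.007,-0.004],"roll": 0,"claw": -0.1},{"offset": [0,0.007,-0.004],"roll": 0,"claw": -0.1},{"offset": [0,0.007,-0.004],"roll": 0,"claw": -0.1},{"offset": [0,0.007,-0.004],"roll": 0,"claw": -0.1},{"offset": [0,0.007,-0.004],"roll": 0,"claw": -0.1},{"offset": [0,0.007,-0.004],"roll": 0,"claw": -0.1},{"offset": [0,0.007,-0.004],"roll": 0,"claw": -0.1},{"offset": [0,0.007,-0.004],"roll": 0,"claw": -0.1}])

```text
clock: 30.8
tool_pos: [0.5112, -0.1585, 0.0046]
orientation: [23.5, 90.0, 153.6]
force: [-0.3, -0.0, -0.7]
opening: 0.0392
```

```bash
python3 look.py top .5 -.2 75 top25; python3 look.py side .5 -.2 60 side25
```

```text
t 30.8 tcp [ 0.5112 -0.1585  0.0046] phi 130.09 tilt [-0.  0. -1.] togo tool [-0.0004 -0.2867  0.3579] F [-0.26 -0.02 -0.7 ] open 0.0392
origin 312 130 scale 5.333333333333333
t 30.85 tcp [ 0.5107 -0.159   0.0045] phi 130.07 tilt [-0.  0. -1.] togo tool [-0.0005 -0.2873  0.3582] F [-0.86 -0.81 -0.11] open 0.0393
origin 263 126 scale 6.666666666666667
```

View pics/top25.png

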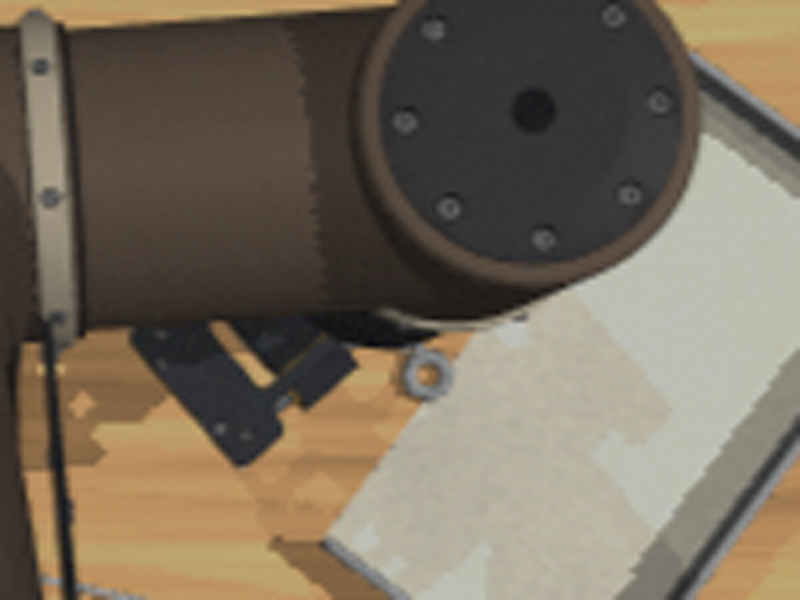

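View pics/side25.png

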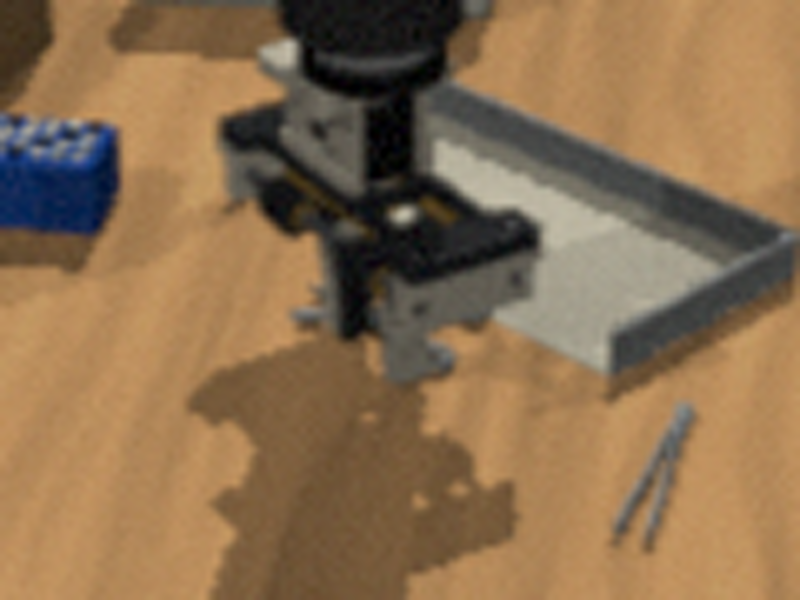

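servo_tool(motion=[{"offset": [0,0.007,-0.004],"roll": 0,"claw": -0.1},{"offset": [0,0.007,-0.004],"roll": 0,"claw": -0.1},{"offset": [0,0.007,-0.004],"roll": 0,"claw": -0.1},{"offset": [0,0.007,-0.004],"roll": 0,"claw": -0.1},{"offset": [0,0.007,-0.004],"roll": 0,"claw": -0.1},{"offset": [0,0.007,-0.004],"roll": 0,"claw": -0.1},{"offset": [0,0.007,-0.004],"roll": 0,"claw": -0.1},{"offset": [0,0.007,-0.004],"roll": 0,"claw": -0.1},{"offset": [0,0.007,-0.004],"roll": 0,"claw": -0.1},{"offset": [0,0.007,-0.004],"roll": 0,"claw": -0.1}])

```text
clock: 32.15
tool_pos: [0.4834, -0.2342, 0.0046]
orientation: [10.5, 90.0, 140.6]
force: [0.6, 0.3, 0.2]
opening: 0.0396
```

```bash
python3 look.py top .46 -.28 75 top26; python3 look.py side .47 -.25 60 side26
```

```text
t 32.15 tcp [ 0.4834 -0.2342  0.0046] phi 130.09 tilt [-0.  0. -1.] togo tool [-0.0004 -0.3567  0.3979] F [0.57 0.33 0.19] open 0.0396
origin 343 145 scale 5.333333333333333
t 32.2 tcp [ 0.483  -0.2347  0.0045] phi 130.07 tilt [-0. -0. -1.] togo tool [-0.0005 -0.3572  0.3982] F [-0.5  -1.15 -0.09] open 0.0393
origin 273 120 scale 6.666666666666667
```

View pics/top26.png

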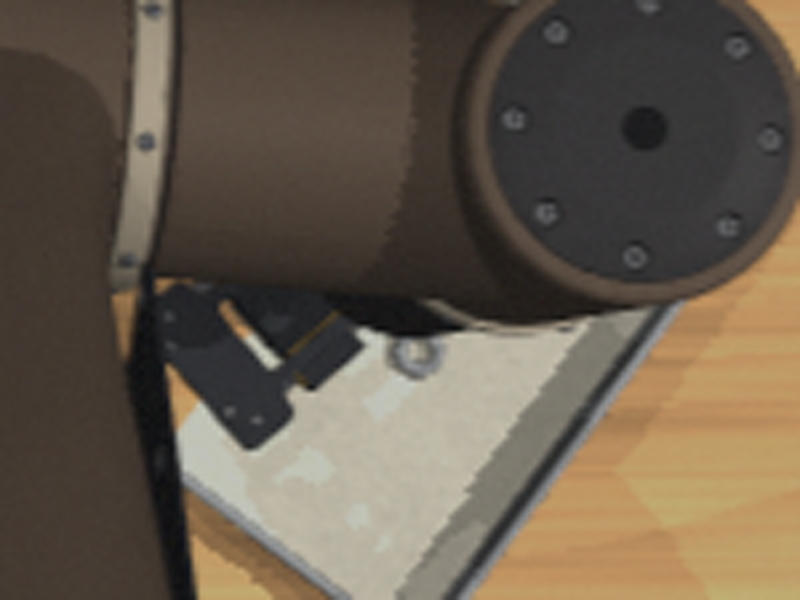

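View pics/side26.png

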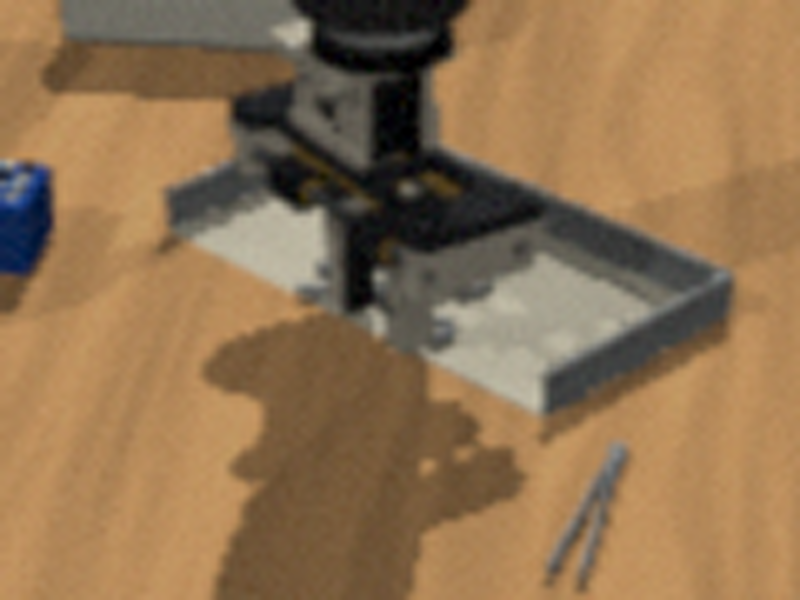

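servo_tool(motion=[{"offset": [0,0.005,-0.0025],"roll": 2.5,"claw": -0.1},{"offset": [0,0.005,-0.0025],"roll": 2.5,"claw": -0.1},{"offset": [0,0.005,-0.003],"roll": 2.5,"claw": -0.1},{"offset": [0,0.005,-0.003],"roll": 2.5,"claw": -0.1},{"offset": [0,0.005,-0.003],"roll": 2.5,"claw": -0.1}])

```text
clock: 32.88
tool_pos: [0.471, -0.2598, 0.0046]
orientation: [-126.1, 90.0, -8.7]
force: [-0.3, -0.4, 0.2]
opening: 0.0396
```

```bash
python3 look.py top .46 -.28 60 top27; python3 look.py side .47 -.25 50 side27
```

```text
t 32.88 tcp [ 0.471  -0.2598  0.0046] phi 117.42 tilt [ 0. -0. -1.] togo tool [-4.000e-04 -2.836e-01  4.836e-01] F [-0.27 -0.35  0.16] open 0.0396
origin 358 156 scale 6.666666666666667
t 32.92 tcp [ 0.4706 -0.2602  0.0045] phi 117.29 tilt [-0.  0. -1.] togo tool [-0.0005 -0.283   0.4843] F [-1.43 -1.02 -0.53] open 0.0397
origin 283 128 scale 8.0
```

View pics/top27.png

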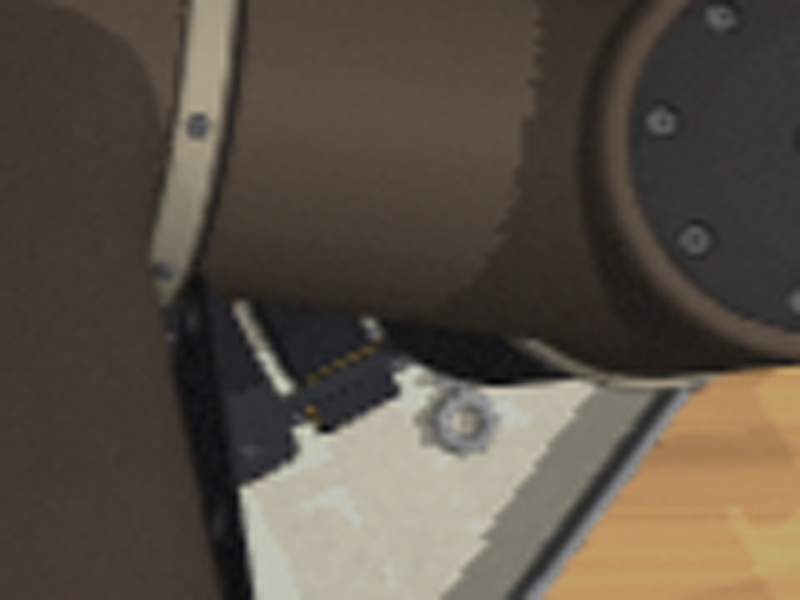

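View pics/side27.png

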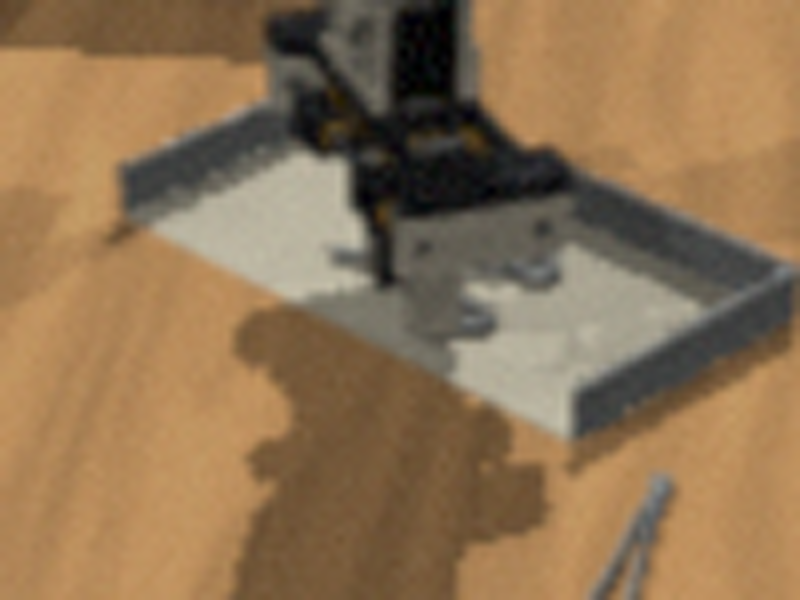

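servo_tool(motion=[{"offset": [0,0.004,-0.001],"roll": 0,"claw": -0.1},{"offset": [0,0.004,-0.001],"roll": 0,"claw": -0.1},{"offset": [0,-0.004,0.001],"roll": 0,"claw": -0.1},{"offset": [0,-0.008,0.001],"roll": 0,"claw": -0.1},{"offset": [0,-0.012,0],"roll": 0,"claw": -0.1},{"offset": [0,-0.01,0],"roll": 0,"claw": -0.1},{"offset": [-0.05,0,0],"roll": 0,"claw": -0.1},{"offset": [-0.06,0,0],"roll": 0,"claw": -0.1},{"offset": [-0.05,-0.05,0],"roll": 0,"claw": -0.1},{"offset": [0,-0.06,-0.03],"roll": 0,"claw": -0.1},{"offset": [0,-0.06,-0.03],"roll": 0,"claw": -0.1},{"offset": [0,0,0],"roll": 0,"claw": -0.1}])

```text
clock: 34.48
tool_pos: [0.6618, -0.2236, 0.1563]
orientation: [62.5, 89.9, -179.8]
force: [-0.3, 0.3, -0.1]
opening: 0.0393
```

```bash
python3 look.py top .46 -.28 60 top28; cp last.npz t28.npz; python3 look.py side .47 -.25 50 side28; cp last.npz s28.npz
```

```text
t 34.48 tcp [ 0.6618 -0.2236  0.1563] phi 117.68 tilt [-0.002 -0.    -1.   ] togo tool [ 0.1516 -0.1002  0.5388] F [-0.33  0.31 -0.06] open 0.0393
origin 358 156 scale 6.666666666666667
t 34.52 tcp [ 0.6597 -0.2238  0.1566] phi 117.65 tilt [-0.003  0.    -1.   ] togo tool [ 0.1522 -0.1019  0.5379] F [-0.72  0.32 -0.64] open 0.0398
origin 283 128 scale 8.0
```

View pics/top28.png

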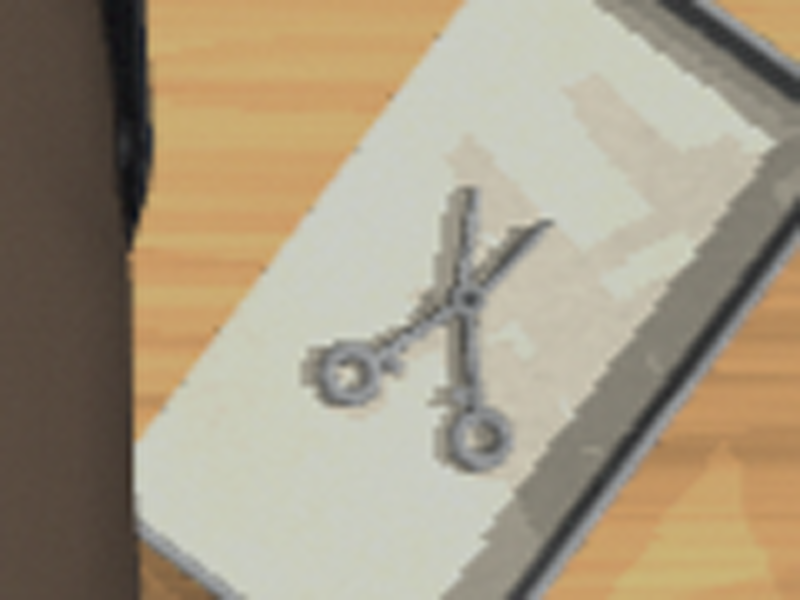

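View pics/side28.png

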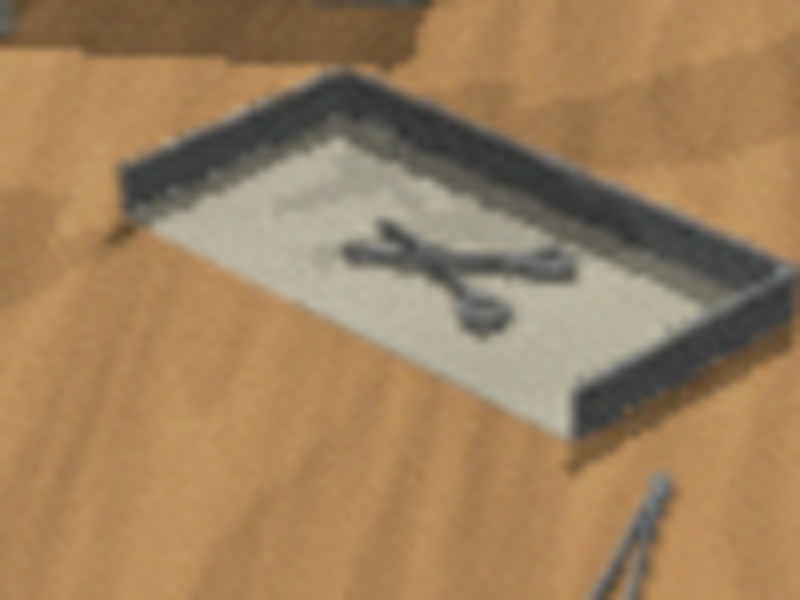

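```bash
python3 - <<'E'
from h import *
s=np.load('s28.npz'); a=np.load('side0.npz')['frame']; cv2.imwrite('pics/fin_side.png',s['frame'])
t=np.load('t28.npz'); cv2.imwrite('pics/fin_top.png',t['frame'])
T=lambda x,y:(358+x/6.6667-.4,156+y/6.6667-.4)
P={n:pt(t,T(*q),.007)[:2] for n,q in dict(rR=(481,438),rL=(347,373),j2=(549,222),j1=(470,190),pin=(469,299)).items()}
print({k:v.round(3) for k,v in P.items()}); print('ring dist',np.linalg.norm(P['rR']-P['rL']))
for k,v in P.items(): print(k,'depth past open edge',round(float((v-[.501,-.248])@[-.6,-.8]),3))
E
```

```text
{'rR': array([ 0.41 , -0.309]), 'rL': array([ 0.435, -0.258]), 'j2': array([ 0.494, -0.338]), 'j1': array([ 0.507, -0.307]), 'pin': array([ 0.464, -0.306])}
ring dist 0.057376807725341254
rR depth past open edge 0.103
rL depth past open edge 0.047
j2 depth past open edge 0.076
j1 depth past open edge 0.044
pin depth past open edge 0.068
```

View pics/fin_side.png

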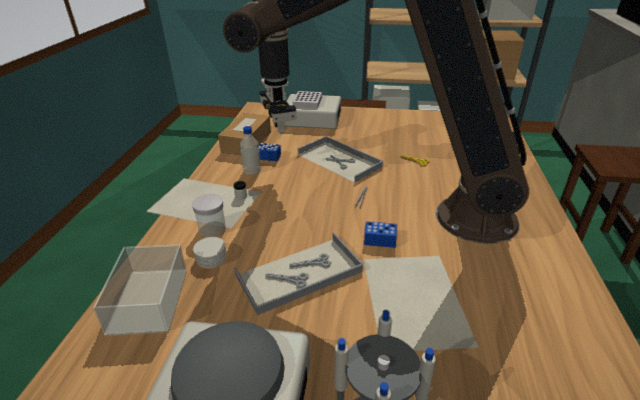

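View pics/fin_top.png

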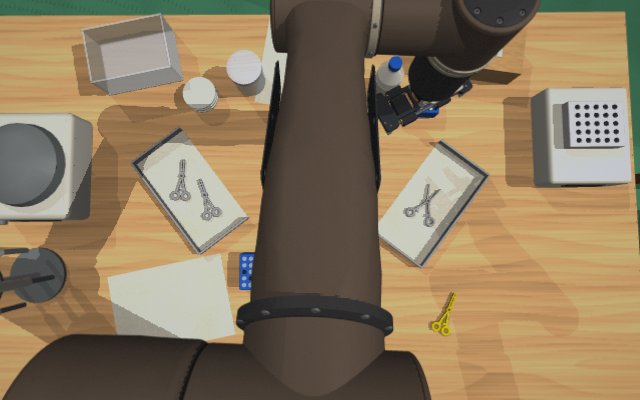

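The final views show both shut forceps inside the left tray at top (180,180) and (208,202). The open one is inside the right tray at (424,205), and everything else is where it started.

```bash
python3 -c "
from plant import ctrl
print(ctrl.close_job())"
```

```text
the job is handed in; nothing more can be done
None
```

All three forceps are in their trays, and I handed the job in at about 34.5 s of the 69 s allowed. I slid the two shut ones into the left tray first, then the open one into the right tray. I used light finger pushes only, with no gripping or lifting.

**Last checks, with the arm clear:**
- **Left tray:** both shut forceps look fully inside in the top and side pictures.
- **Right tray:** the open forceps is fully inside. Its jaw tips and ring centres are 44 mm or more past the open edge.
- **Still open:** its ring spacing measured 57 mm, against 56 mm at the start.
- **Other things on the bench:** the jar, dishes, racks, tweezers, beaker, bottle and yellow look-alike looked unmoved. This was judged by eye; the raised arm hid the jar and tweezers from above, so those two were checked in the side view only.
- **Forces:** readings stayed under about 2 N at every check.

**Disagreement:** the top and side cameras differed by 4–8 mm in y for the open forceps, more than the stated 2 mm calibration. My first beaker position was also about 17 mm off in x. I corrected it before working near the beaker and chose a push angle that kept the gripper clear of it.

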